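Hold a pair of axle block halves in the bench hook for reaming

TASK

The two matching wooden halves of an axle clamp block are to be reamed as a pair. Stand one half against the fence of the bench hook with its end up to the stop and let go of it, then set the other half beside it, also up to the stop, with the grooved faces together so that the two grooves make one round hole over the hole in the bed. Press the pair firmly together with one diagonal push on the outer half, into the fence and down on the bed at once, and finish while still holding that push; leave the oil bottle where it stands.

Things in the scene. Friction and masses are not known exactly. Their poses are not given: they have to be found in the camera images.
- bench_hook: Small bench hook screwed to the table. Origin on the table top; x points square to the fence (away from the robot, roughly), y to the left along the fence, z up. Plywood bed 150 x 112 mm, 18 mm thick, from x = -65 to 85 mm and y = -56 to 56 mm. Close to its right hangs the rim of the big wheel, its top up to 0.16 m above the table: keep the gripper clear of it.
- bed: The plywood bed of the bench hook (same frame); its top is 18 mm above the table, waxed and fairly slippery (friction about 0.3; wood on wood about 0.6).
- fence: Pale wooden fence along the far edge of the bed (same frame as the bench hook): its face towards the robot lies at x = 61 mm, its top 22 mm above the bed, 112 mm long.
- stop: Short pale wooden stop on the bed, square to the fence at the right (same frame as the bench hook): its face towards the work looks to +y and lies at y = -28 mm, from x = -5 to 55 mm; its top is only 14 mm above the bed, low enough for a finger to stand over it.
- bed_hole (a point): Centre of the 15 mm run-out hole in the bed, at the bed's top: x = 33, y = 0 mm in the bench hook's frame, that is one half block (28 mm) from the fence and half a block's length (28 mm) from the stop.
- half_1: One of two identical brown hardwood half blocks, 28 (x) x 56 (y) x 54 (z) mm, about 70 g, standing upright. Origin: centre of its underside, z up. A vertical half-round groove, 12 mm wide, 5 mm deep, runs down the middle of its +x face. Grip it from above across its ends (56 mm, along y). Its groove starts roughly towards the robot, as suits the half at the fence.
- half_2: One of two identical brown hardwood half blocks, 28 (x) x 56 (y) x 54 (z) mm, about 70 g, standing upright. Origin: centre of its underside, z up. A vertical half-round groove, 12 mm wide, 5 mm deep, runs down the middle of its +x face. Grip it from above across its ends (56 mm, along y). Its groove starts roughly away from the robot, as suits the outer half.
- half_1_groove (a point): Middle of half_1's groove side: 14 mm along its x from the origin, at its top (z = 54 mm).
- half_2_groove (a point): Middle of half_2's groove side: 14 mm along its x from the origin, at its top (z = 54 mm).
- oil_bottle: Slim cream oil bottle with a red spout, 45 mm across and 165 mm tall, standing at the back left beyond the halves; leave it alone. Origin: centre of its underside.
Mind the look-alikes: they are no part of the job. What is shaped like the half_2 but green is not meant.

How it is judged:
By the outcome, as a careful person would: the job done as asked, in the order asked, and still so for the second after the job is handed in, while the arm keeps its last pose, push and grip.
It also fails if it takes over 69 s, if anything falls off the work surface, if the arm or the gripper's body presses on something with over 40 N, if the wrist force passes 120 N, or if a joint passes its speed limit or range.

ROBOT

A 7-joint arm with a two-finger parallel gripper is mounted at the origin on the work surface; the furniture and walls round the work are solid. World frame = base frame: x ahead of the robot, y to its left, z up, the work surface at z = 0. Lengths are in m, angles in rad, forces in N, time in s.
With the tool pointing down it reaches from about 0.425 to 0.875 m from the base axis. Payload 4.7 kg.
Tool frame: the origin (TCP) lies on the centre line of the jaws, within the pads' length; the fingertips stand 19 mm ahead of it and the grasp point (between the pads) is the TCP (ctrl.nose_length is the distance from the TCP to the fingertips, in m); z points along the fingers, x is the direction in which the jaws open and shut, and the axes are right-handed (so a half turn about z gives the same grasp; the last joint's range is limited). The gripper opens to 87 mm and grips with 3 to 60 N. Pads are 19 mm wide; open, the fingers measure 117 mm over their backs; the gripper's body (75 mm by 190 mm) begins 51 mm behind the grasp point.
Start: joints at [0.014, 0.321, -0.07, 1.45, 0.023, 1.371, -0.057], TCP at [0.65, -0, 0.242] pointing down, gripper open.
Joint ranges: [-2.86, 2.86], [-0.3, 2.09], [-1.38, 1.24], [0.06, 2.45], [-1.56, 4.7], [0.09, 2.05], [-2.69, 2.69]. Speed limits (rad/s): [2.57, 2.57, 3.14, 3.14, 3.14, 3.14, 3.14].

INTERFACE

Orientations are given as a rotation vector (axis times angle).
In Python, from bench import ctrl gives the robot as it stands. The module is installed in compiled form; this text tells all that it offers.
- The arm moves only by the shell command python3 -m crank 'ROWS' [OPENING] [FORCE]. ROWS is a JSON object of lists of equal length, an entry for each row: "dp": the shift along the tool's x, y, z in cm, a list of three; "delta_rot": the turn, a rotation vector about the tool's x, y, z in rad, a list of three. In form: {"dp": [[x, y, z], ...], "delta_rot": [[rx, ry, rz], ...]}. A call has exactly 8 rows; each row shifts and turns the commanded pose from where the row before left it, along the tool's axes as they then stand; what a row does not reach is not made up. A row lasts 1/10 s, in which the tool goes at most 50 mm and 8.59 degrees, less where a joint would pass 70% of its speed; a pose out of reach is approached as far as the arm can. A call with a gripper value outside its range is refused whole. OPENING is the finger opening in cm, from 0 to 8.7, set as the call begins (- or left out, the last holds). The fingers move at their own pace and stop on an object; FORCE is the grip in N (left out, the last holds). Time passes only in rows, so rows that do not move let the fingers close, or fill a call up. It gives the time, the measured TCP pose, the force and the opening at its end, in the units of the state.
- ctrl.get_state(): the state, without advancing time (a new reading comes with each control period).
- ctrl.get_image(name): name is "scene" or "side" or "wrist"; returns the picture (384x512x3 uint8, blue, green, red); there is no depth.
- ctrl.camera_info(name): a dict with "camera_matrix" (3x3 intrinsics, pixels), "xyz" and "orientation" of the camera in the world. Camera axes: x right, y down, z forward; pixel columns grow to the right and rows downward; lengths in m; the calibration is good to about 2 mm. A picture is of the moment at which its call begins: read the wrist's pose just before it. camera_info takes no time and is no camera call; for the wrist camera it gives the pose at the moment of the call.
- ctrl.close_job(): hands the job in, once; it reports no verdict.
The state is a dict: "time": time; "joint_positions": joint angles; "qd": joint speeds; "joint_torque": joint torques, N m; "position": TCP position; "tool_rot": TCP orientation; "ft_force": force on the tool from outside, world axes, zero at the start; "torque": the same for the moment, N m; "grip_width": opening from 0.0 (shut) to 1.0 (fully open).
Only numpy, scipy, OpenCV 4.12 (cv2) and the standard library are available. Lean on these libraries where they do the work, as an engineer would, in place of code of your own. Each camera call takes 0.05 s, during which the arm holds its last target.

## Working session

There is one attempt and no reset: what is moved stays moved. The work goes in short steps, Python scripts to look and compute and a shell command to move; the robot and the scene stay as the last step left them, time stands still between calls to the robot, and variables do not carry over. Pictures are saved under pics/ and viewed, and the job is handed in when it is done.

```bash
mkdir -p pics; cat > h.py <<'E'
import numpy as np, cv2
from scipy.spatial.transform import Rotation as R
from bench import ctrl
def Rm(o):
    o=np.array(o,float)
    if o.shape==(3,3): return o
    if o.shape==(3,): return R.from_rotvec(o).as_matrix()
    return R.from_quat(o).as_matrix()
def ray(ci,uv):
    K=np.array(ci['camera_matrix']);d=Rm(ci['orientation'])@np.linalg.solve(K,[uv[0],uv[1],1.]);return np.array(ci['xyz']),d
def plane(ci,uv,z):
    o,d=ray(ci,uv);return o+d*(z-o[2])/d[2]
def proj(ci,p):
    K=np.array(ci['camera_matrix']);c=Rm(ci['orientation']).T@(np.array(p)-ci['xyz']);q=K@c;return q[:2]/q[2]
E
python3 - <<'E'
from h import *
s=ctrl.get_state();print(s)
for n in ['scene','side','wrist']:
    ci=ctrl.camera_info(n);print(n,ci)
    cv2.imwrite(f'pics/{n}0.png',ctrl.get_image(n))
E
```

```text
{'time': 0.0, 'joint_positions': array([ 0.0140951 ,  0.32178483, -0.07012266,  1.45163854,  0.02264759,
        1.37077883, -0.05683614]), 'qd': array([ 0.00030958, -0.00047331, -0.00041861,  0.00192845, -0.00107204,
        0.00137683, -0.00079706]), 'joint_torque': array([-2.58547143e-04, -4.91284704e+01, -4.03903294e-01, -3.12526345e+01,
       -6.40594075e-02,  4.37659642e-02,  1.61017233e-04]), 'position': array([ 6.49505039e-01, -3.70777933e-05,  2.40504866e-01]), 'tool_rot': array([ 3.14146067e+00,  2.26199271e-04, -2.85445452e-03]), 'ft_force': array([-0.21834   , -0.27013596, -0.56840074]), 'torque': array([0.00823196, 0.06612299, 0.01158285]), 'grip_width': 0.9991670514802451}
scene {'camera_matrix': array([[362.79338901,   0.        , 256.90338378],
       [  0.        , 362.79338901, 192.64001898],
       [  0.        ,   0.        ,   1.        ]]), 'xyz': array([0.12962833, 0.68969382, 0.44205915]), 'orientation': array([-0.80032472,  2.31769271, -1.40745536])}
side {'camera_matrix': array([[409.47667488,   0.        , 255.09492941],
       [  0.        , 409.47667488, 188.89242273],
       [  0.        ,   0.        ,   1.        ]]), 'xyz': array([ 0.37798584, -0.61158293,  0.56339599]), 'orientation': array([-2.13929781,  0.26288326, -0.17547224])}
wrist {'camera_matrix': array([[306.13458928,   0.        , 254.49265533],
       [  0.        , 306.13458928, 190.94312865],
       [  0.        ,   0.        ,   1.        ]]), 'xyz': array([0.64874215, 0.08044264, 0.38414986]), 'orientation': array([ 2.84733326e+00,  2.45990416e-03, -2.94432125e-03])}
```

View pics/scene0.png

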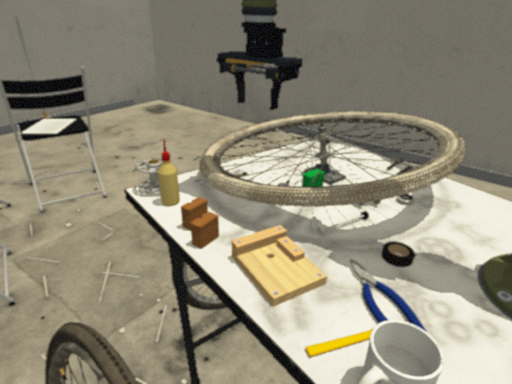

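View pics/side0.png

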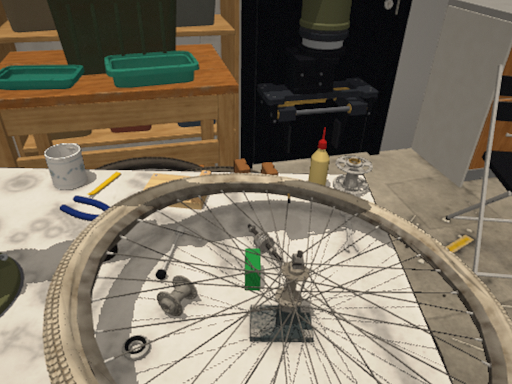

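View pics/wrist0.png

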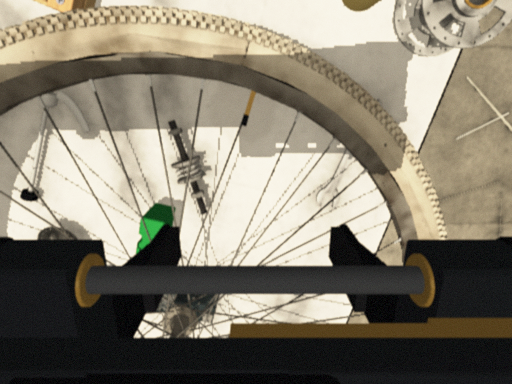

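```bash
python3 - <<'E'
from h import *
im=cv2.imread('pics/scene0.png')
cv2.imwrite('pics/scene0c.png',cv2.resize(im[150:310,130:340],None,fx=3.7,fy=3.7,interpolation=cv2.INTER_CUBIC))
ci=ctrl.camera_info('scene')
for n,uv,z in [('half far top',(194,206),.054),('half near top',(204,219),.054),('bedcorners',(276,301),0),('bed r',(325,279),.018),('bed l',(236,262),.018),('hole?',(278,258),.018),('fence',(258,238),.04),('bottle base',(170,203),0),('rim low edge',(330,205),.15)]:
    print(n,plane(ci,uv,z).round(3))
E
```

```text
half far top [0.634 0.235 0.054]
half near top [0.581 0.259 0.054]
bedcorners [0.37  0.307 0.   ]
bed r [0.324 0.226 0.018]
bed l [0.474 0.287 0.018]
hole? [0.42  0.229 0.018]
fence [0.47  0.227 0.04 ]
bottle base [0.76  0.199 0.   ]
rim low edge [0.342 0.205 0.15 ]
```

View pics/scene0c.png

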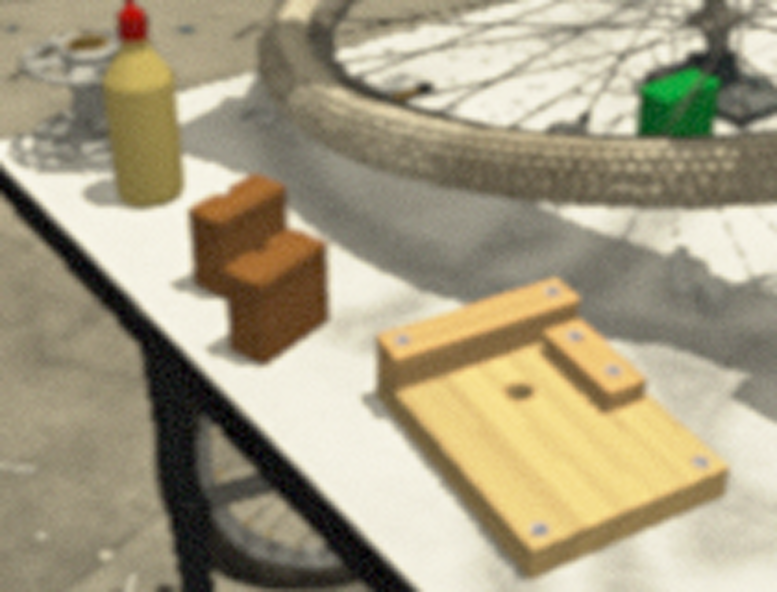

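```bash
python3 -m crank '{"dp":[[-1,-2.7,0],[-1,-2.7,0],[-1,-2.7,0],[-1,-2.7,0],[-1,-2.7,0],[-1,-2.7,0],[-1,-2.7,0],[-1,-2.7,0]],"delta_rot":[[0,0,0],[0,0,0],[0,0,0],[0,0,0],[0,0,0],[0,0,0],[0,0,0],[0,0,0]]}' 8.7
python3 - <<'E'
from h import *
print(ctrl.camera_info('wrist'))
cv2.imwrite(f'pics/wrist1.png',ctrl.get_image('wrist'))
E
```

```text
time: 0.95
position: [0.5693, 0.2169, 0.2412]
tool_rot: [3.141, 0.0, -0.001]
ft_force: [-0.7, -0.3, 0.8]
grip_width: 0.998
{'camera_matrix': array([[306.13458928,   0.        , 254.49265533],
       [  0.        , 306.13458928, 190.94312865],
       [  0.        ,   0.        ,   1.        ]]), 'xyz': array([0.56834054, 0.29743665, 0.38480672]), 'orientation': array([ 2.84713661e+00,  2.10052040e-03, -1.11838652e-03])}
```

View pics/wrist1.png

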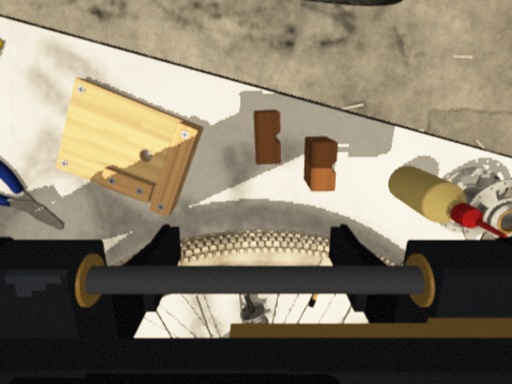

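```bash
python3 - <<'E'
from h import *
im=cv2.imread('pics/wrist1.png')
a=cv2.resize(im[95:205,240:350],None,fx=5,fy=5,interpolation=cv2.INTER_CUBIC)
cv2.imwrite('pics/w1b.png',cv2.convertScaleAbs(a,alpha=1.6,beta=20))
a=cv2.resize(im[70:250,40:220],None,fx=3.3,fy=3.3,interpolation=cv2.INTER_CUBIC)
cv2.imwrite('pics/w1h.png',a)
E
```

```text
(no output)
```

View pics/w1b.png

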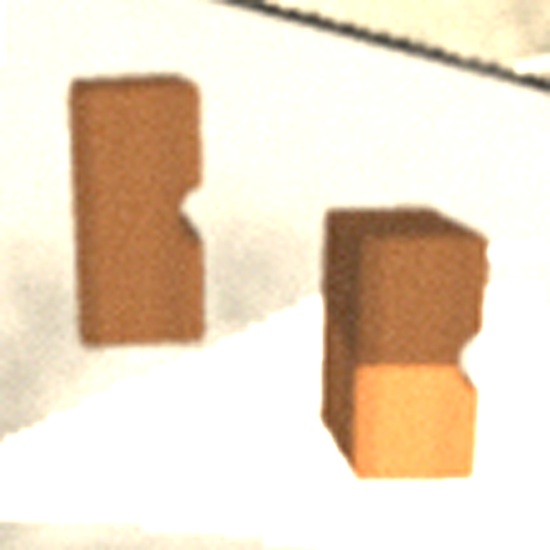

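View pics/w1h.png

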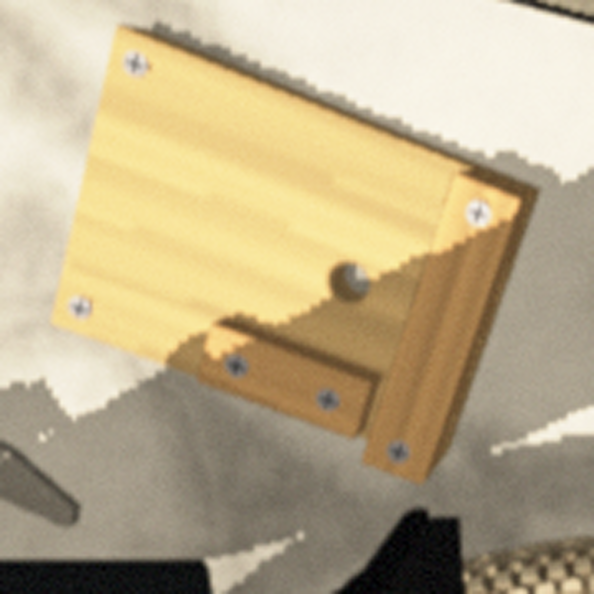

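```bash
cat > w1.json <<'E'
E
python3 - <<'E'
from h import *
from scipy.optimize import least_squares
ci=ctrl.camera_info('wrist')
f=lambda u,v:(u/3.3+40-.35,v/3.3+70-.35)
pts=[((-65,56,18),f(117,27)),((-65,-56,18),f(54,322)),((33,0,18),f(350,282)),((61,56,40),f(462,170)),((61,-56,40),f(365,461)),((85,56,40),f(522,200)),((85,-56,40),f(427,484)),((-5,-28,32),f(218,326)),((55,-28,32),f(376,380))]
W=[plane(ci,uv,p[2]/1000) for p,uv in pts]
def r(x):
    c,s=np.cos(x[2]),np.sin(x[2])
    return np.concatenate([[x[0]+(c*p[0]-s*p[1])/1e3-w[0],x[1]+(s*p[0]+c*p[1])/1e3-w[1]] for (p,_),w in zip(pts,W)])
q=least_squares(r,[.41,.24,-.25]);print(q.x,(q.fun*1e3).reshape(-1,2).round(1))
# scene check
cs=ctrl.camera_info('scene');c,s=np.cos(q.x[2]),np.sin(q.x[2])
im=cv2.imread('pics/scene0.png');im=cv2.resize(im,None,fx=3,fy=3,interpolation=cv2.INTER_CUBIC)
for p,_ in pts:
    w=np.array([q.x[0]+(c*p[0]-s*p[1])/1e3,q.x[1]+(s*p[0]+c*p[1])/1e3,p[2]/1e3]);u=proj(cs,w);cv2.circle(im,tuple(int(v) for v in (u*3+1)),3,(255,0,0),-1)
# blocks scene
cv2.imwrite('pics/sc_chk.png',im[440:940,480:1040])
g=lambda u,v:(u/5+240-.4,v/5+95-.4)
B={'near':[(72,82),(198,82),(204,340),(82,345)],'far':[(368,237),(487,243),(474,475),(357,475)]}
for n,c4 in B.items():
    P=np.array([plane(ci,g(*c),.054) for c in c4]);print(n,P.round(4)[:,:2].tolist(),P.mean(0),[np.linalg.norm(P[i]-P[(i+1)%4]).round(4) for i in range(4)])
    e=P[0]-P[3];e2=P[1]-P[2];print('yaw',np.arctan2(-e[0],e[1]),np.arctan2(-e2[0],e2[1]), 'fr', np.arctan2(*(P[1]-P[0])[[1,0]]),np.arctan2(*(P[2]-P[3])[[1,0]]))
E
```

```text
[ 0.40305028  0.24993174 -0.36802247] [[ 1.1  0.2]
 [ 0.6 -1. ]
 [ 0.8 -0. ]
 [-1.8  0.1]
 [-0.5 -0.6]
 [ 0.9  1.2]
 [-0.1 -0.5]
 [-1.1  1.4]
 [ 0.1 -0.7]]
near [[0.5639, 0.2922], [0.5903, 0.2924], [0.5934, 0.2376], [0.5666, 0.2362]] [0.57851912 0.26460096 0.054     ] [np.float64(0.0264), np.float64(0.0549), np.float64(0.0268), np.float64(0.0561)]
yaw 0.0477596075321418 0.05601856713896379 fr 0.009055308313146127 0.051136992164757755
far [[0.6279, 0.2604], [0.6537, 0.2594], [0.6552, 0.2073], [0.6289, 0.207]] [0.64141681 0.23352505 0.054     ] [np.float64(0.0258), np.float64(0.0522), np.float64(0.0264), np.float64(0.0534)]
yaw 0.017391652795904926 0.02981586512072069 fr -0.04075497428135056 0.009736929822740709
```

View pics/sc_chk.png

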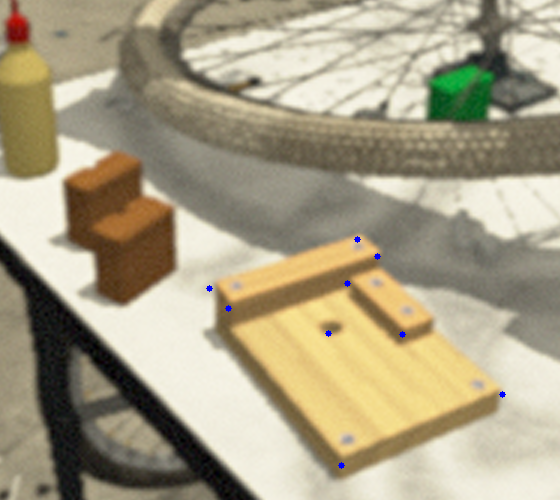

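```bash
python3 - <<'E'
from h import *
ci=dict(camera_matrix=ctrl.camera_info('wrist')['camera_matrix'],xyz=np.array([0.64874215, 0.08044264, 0.38414986]),orientation=np.array([ 2.84733326e+00,  2.45990416e-03, -2.94432125e-03]))
h=np.array([.403,.250]);t=-.368;RR=np.array([[np.cos(t),-np.sin(t)],[np.sin(t),np.cos(t)]])
for z in (.12,.15):
    P=np.array([plane(ci,u,z)[:2] for u in [(0,40),(50,20),(100,11),(150,7),(200,12),(250,22),(300,42),(350,75),(400,125),(430,180),(443,235)]])
    A=np.c_[2*P,np.ones(len(P))];s=np.linalg.lstsq(A,(P**2).sum(1),rcond=None)[0];r=np.sqrt(s[2]+s[0]**2+s[1]**2)
    print(z,s[:2],r,P[:5].round(3).tolist()); c=RR.T@(s[:2]-h);print('in hook',c, 'near y at x=20,40,61:',[c[1]+np.sqrt(r*r-(x-c[0])**2) for x in(-.02,.02,.04,.061)])
print(ctrl.get_state()['qd'])
E
```

```text
0.12 [ 0.56603005 -0.12642853] 0.2746998305890391 [[0.448, 0.124], [0.49, 0.138], [0.53, 0.144], [0.568, 0.147], [0.606, 0.144]]
in hook [ 0.28753516 -0.29257609] near y at x=20,40,61: [np.float64(nan), np.float64(-0.23024685529545516), np.float64(-0.17346966492457241), np.float64(-0.13719971580383916)]
0.15 [ 0.57542382 -0.10293378] 0.24350165044360372 [[0.471, 0.119], [0.508, 0.131], [0.543, 0.137], [0.577, 0.139], [0.611, 0.136]]
in hook [ 0.28784777 -0.26727493] near y at x=20,40,61: [np.float64(nan), np.float64(nan), np.float64(nan), np.float64(-0.17876988676633826)]
[ 0.00830385 -0.00148877 -0.01256667 -0.00330365 -0.02477429  0.00286134
  0.09553151]<stdin>:7: RuntimeWarning: invalid value encountered in sqrt
```

```bash
python3 -m crank '{"dp":[[0.5,-2.4,2],[0.45,-2.4,2],[0,0,1],[0,0,1],[0,0,1],[0,0,1],[0,0,0],[0,0,0]],"delta_rot":[[0,0,0],[0,0,0],[0,0,0.139],[0,0,0.139],[0,0,0.139],[0,0,0.139],[0,0,0.139],[0,0,0.139]]}' 8.7 && python3 -m crank '{"dp":[[0,0,0],[0,0,0],[0,0,0],[0,0,0],[0,0,0],[0,0,0],[0,0,0],[0,0,0]],"delta_rot":[[0,0,0.139],[0,0,0.139],[0,0,0.139],[0,0,0.139],[0,0,0.139],[0,0,0],[0,0,0],[0,0,0]]}'
python3 - <<'E'
from h import *
s=ctrl.get_state();print(s['joint_positions'])
print(ctrl.camera_info('wrist'))
cv2.imwrite(f'pics/wrist2.png',ctrl.get_image('wrist'))
E
```

```text
time: 1.8
position: [0.5792, 0.2634, 0.1606]
tool_rot: [2.867, -1.28, -0.002]
ft_force: [0.2, 0.4, 0.1]
grip_width: 0.998
time: 2.6
position: [0.5795, 0.2639, 0.1614]
tool_rot: [2.27, -2.172, -0.0]
ft_force: [0.1, 0.4, 0.4]
grip_width: 0.999
[-4.66736260e-01  3.39142592e-01 -2.88941998e-03  1.58912472e+00
  1.05965328e-03  1.21356322e+00 -1.99650901e+00]
{'camera_matrix': array([[306.13458928,   0.        , 254.49265533],
       [  0.        , 306.13458928, 190.94312865],
       [  0.        ,   0.        ,   1.        ]]), 'xyz': array([0.65825767, 0.26802768, 0.30499559]), 'orientation': array([ 2.10640333, -2.01263215, -0.29930898])}
```

View pics/wrist2.png

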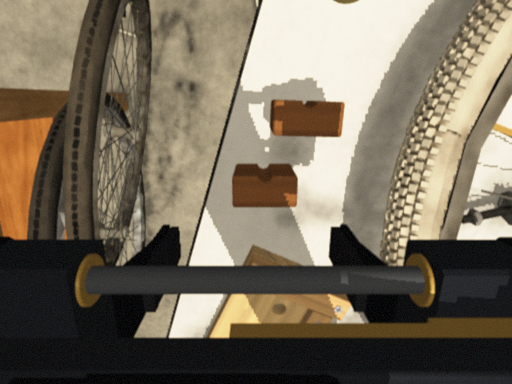

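```bash
python3 - <<'E'
from h import *
im=cv2.imread('pics/wrist2.png')
a=cv2.resize(im[85:225,215:365],None,fx=5,fy=5,interpolation=cv2.INTER_CUBIC)
cv2.imwrite('pics/w2b.png',cv2.convertScaleAbs(a,alpha=1.6,beta=20)[:600])
E
```

```text
(no output)
```

View pics/w2b.png

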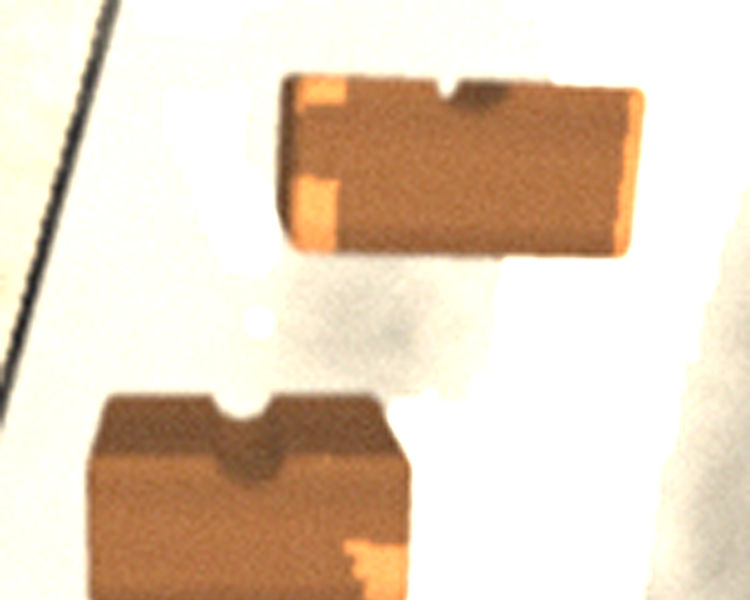

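```bash
python3 - <<'E'
from h import *
ci=ctrl.camera_info('wrist');s=ctrl.get_state();print(s['position'],s['tool_rot'])
im=cv2.imread('pics/wrist2.png')
hsv=cv2.cvtColor(im,cv2.COLOR_BGR2HSV)
m=((hsv[...,0]<18)&(hsv[...,1]>130)&(hsv[...,2]>30)).astype(np.uint8);m[:,:225]=0;m[215:]=0;m[:,360:]=0
n,l,st,_=cv2.connectedComponentsWithStats(m)
print([x.tolist() for x in st[1:] if x[4]>200])
g=lambda u,v:(u/5+215-.4,v/5+85-.4)
for n,c4 in {'near':[(90,458),(409,458),(408,608),(90,608)],'far':[(296,76),(643,91),(628,256),(293,253)]}.items():
    P=np.array([plane(ci,g(*c),.054) for c in c4]);print(n,P.round(4)[:,:2].tolist(),P.mean(0),[np.linalg.norm(P[i]-P[(i+1)%4]).round(4) for i in range(4)])
    e=P[0]-P[1];print(np.arctan2(-e[0],e[1])); e=P[3]-P[2];print(np.arctan2(-e[0],e[1]))
E
```

```text
[0.57948978 0.26389176 0.16148494] [ 2.26923401e+00 -2.17243471e+00 -6.54859616e-05]
[[271, 100, 73, 36, 2381], [233, 165, 64, 42, 2498]]
near [[0.5942, 0.2837], [0.5966, 0.2298], [0.5698, 0.2277], [0.5673, 0.283]] [0.58200489 0.25605883 0.054     ] [np.float64(0.0539), np.float64(0.0269), np.float64(0.0553), np.float64(0.0269)]
0.04502000507637112
0.0450409796572956
far [[0.6575, 0.2528], [0.6577, 0.198], [0.632, 0.1971], [0.63, 0.2516]] [0.64430618 0.22488562 0.054     ] [np.float64(0.0548), np.float64(0.0258), np.float64(0.0545), np.float64(0.0276)]
0.0035952135215094024
0.036125902009126507
```

```bash
python3 -m crank '{"dp":[[0.52,0.37,2],[0,0,2.5],[0,0,2.5],[0,0,2.5],[0,0,1.7],[0,0,1],[0,0,0],[0,0,0]],"delta_rot":[[0,0,0],[0,0,0],[0,0,0],[0,0,0],[0,0,0],[0,0,0],[0,0,0],[0,0,0]]}' 8.7 
python3 - <<'E'
from h import *
cv2.imwrite(f'pics/wrist3.png',ctrl.get_image('wrist'))
cv2.imwrite(f'pics/scene3.png',cv2.resize(ctrl.get_image('scene')[100:300,80:330],None,fx=3,fy=3))
E
```

```text
time: 3.45
position: [0.5766, 0.2588, 0.0403]
tool_rot: [-2.267, 2.173, -0.001]
ft_force: [0.6, 0.1, 0.2]
grip_width: 1.0
```

View pics/wrist3.png

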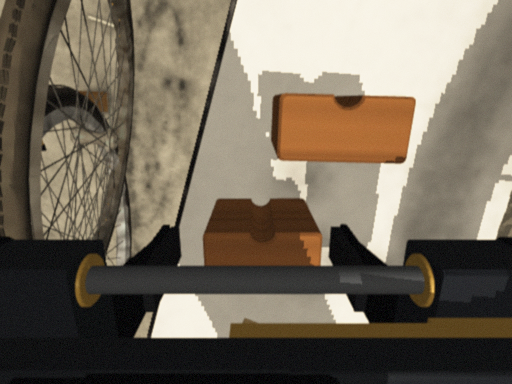

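View pics/scene3.png

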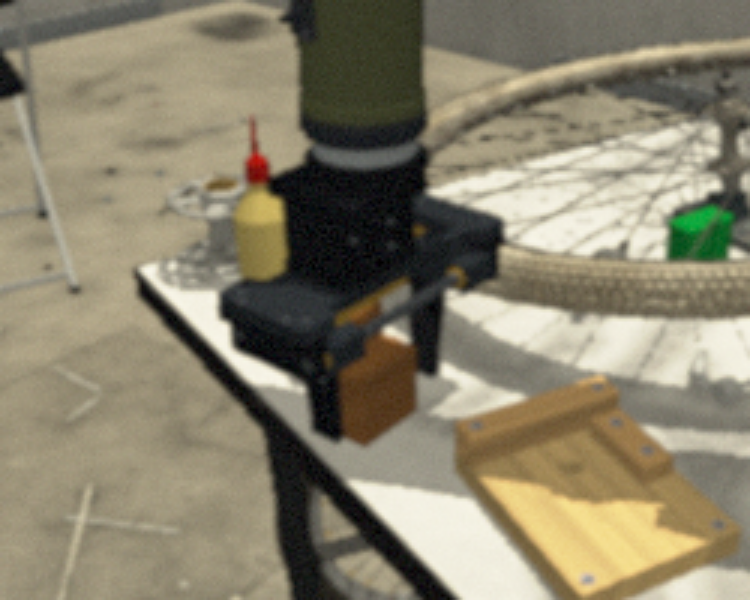

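```bash
python3 -m crank '{"dp":[[0,0,0],[0,0,0],[0,0,0],[0,0,0],[0,0,0],[0,0,0],[0,0,0],[0,0,0]],"delta_rot":[[0,0,0],[0,0,0],[0,0,0],[0,0,0],[0,0,0],[0,0,0],[0,0,0],[0,0,0]]}' 4.5 30 
python3 - <<'E'
from h import *
ci=ctrl.camera_info('wrist');print(ctrl.get_state()['position'],ctrl.get_state()['ft_force'])
cv2.imwrite(f'pics/wrist4.png',ctrl.get_image('wrist'))
E
```

```text
time: 4.35
position: [0.5761, 0.2584, 0.0396]
tool_rot: [2.267, -2.175, 0.0]
ft_force: [-0.1, -0.7, 1.7]
grip_width: 0.64
[0.57611165 0.25844221 0.03964636] [-0.07133861 -0.72220936  1.74423463]
```

View pics/wrist4.png

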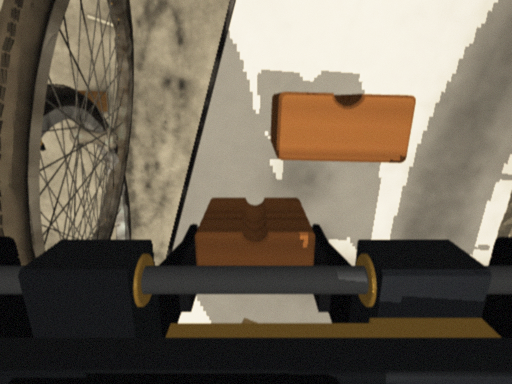

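```bash
python3 -m crank '{"dp":[[0,0,-2],[0,0,-3],[0,0,-3],[0,0,-1],[0,0,0],[0,0,0],[0,0,0],[0,0,0]],"delta_rot":[[0,0,0],[0,0,0],[0,0,0],[0,0,-0.1438],[0,0,-0.1438],[0,0,-0.1438],[0,0,-0.1438],[0,0,-0.1438]]}' && python3 -m crank '{"dp":[[0,0,0],[0,0,0],[0,0,0],[0,0,0],[0,0,0],[0,0,0],[0,0,0],[0,0,0]],"delta_rot":[[0,0,-0.1438],[0,0,-0.1438],[0,0,-0.1438],[0,0,-0.1438],[0,0,-0.1438],[0,0,-0.1438],[0,0,-0.1438],[0,0,-0.1438]]}' && python3 -m crank '{"dp":[[0,0,0],[0,0,0],[0,0,0],[0,0,0],[0,0,0],[0,0,0],[0,0,0],[0,0,0]],"delta_rot":[[0,0,-0.1438],[0,0,-0.1438],[0,0,-0.1438],[0,0,-0.1438],[0,0,-0.1438],[0,0,-0.1438],[0,0,0],[0,0,0]]}'
python3 - <<'E'
from h import *
s=ctrl.get_state();print(s['joint_positions'],s['position'],s['tool_rot'],2*np.arctan2(s['tool_rot'][1],s['tool_rot'][0]),s['ft_force'])
cv2.imwrite(f'pics/wrist5.png',ctrl.get_image('wrist'))
E
```

```text
time: 5.2
position: [0.5758, 0.2588, 0.1292]
tool_rot: [2.891, -1.229, -0.001]
ft_force: [-0.1, 0.4, -0.6]
grip_width: 0.64
time: 6.0
position: [0.5758, 0.2587, 0.1292]
tool_rot: [-3.094, -0.541, 0.001]
ft_force: [0.3, -0.4, -1.5]
grip_width: 0.635
time: 6.8
position: [0.576, 0.2586, 0.1293]
tool_rot: [-2.593, -1.773, 0.0]
ft_force: [0.7, 0.6, -1.0]
grip_width: 0.64
[-0.12779297  0.38824034 -0.41929686  1.622766    0.16810434  1.16665801
  0.61391575] [0.5759623  0.25859351 0.1293208 ] [-2.59292457e+00 -1.77326075e+00  2.57281630e-04] -5.083529171456503 [ 0.67584829  0.64900021 -0.99107899]
```

View pics/wrist5.png

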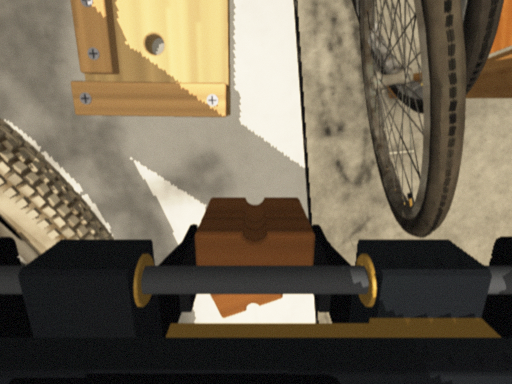

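```bash
python3 - <<'E'
from h import *
im=cv2.imread('pics/wrist5.png')
a=cv2.resize(im[0:135,60:250],None,fx=4,fy=4,interpolation=cv2.INTER_CUBIC)
cv2.imwrite('pics/w5b.png',cv2.convertScaleAbs(a,alpha=1.3,beta=10))
E
```

```text
(no output)
```

View pics/w5b.png

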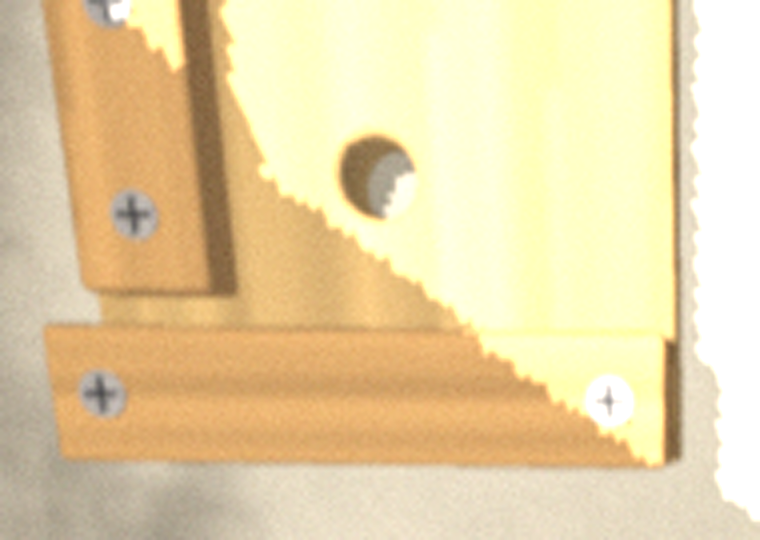

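```bash
python3 - <<'E'
from h import *
from scipy.optimize import least_squares
ci=ctrl.camera_info('wrist')
f=lambda u,v:(u/4+60-.4,v/4-.4)
pts=[((33,0,18),f(378,178)),((61,56,40),f(666,337)),((61,-56,40),f(46,326)),((85,56,40),f(664,467)),((85,-56,40),f(64,459)),((55,-28,32),f(211,292))]
W=[plane(ci,uv,p[2]/1000) for p,uv in pts]
def r(x):
    c,s=np.cos(x[2]),np.sin(x[2])
    return np.concatenate([[x[0]+(c*p[0]-s*p[1])/1e3-w[0],x[1]+(s*p[0]+c*p[1])/1e3-w[1]] for (p,_),w in zip(pts,W)])
q=least_squares(r,[.41,.24,-.25]);print(q.x,(q.fun*1e3).reshape(-1,2).round(1))
for i,j in((2,1),(4,3)):
  e=W[j]-W[i];print(np.arctan2(-e[0],e[1]))
h=1.203;tx=np.array([np.cos(h),np.sin(h)]);ty=np.array([tx[1],-tx[0]])
print('corr',q.x[:2]-(.0025*tx-.006*ty), 'v1 corr',np.array([.403,.250])-[.0025,.006])
# solve bias from v1 vs v5: v = H + a tx + b ty
A=[];B=[]
for hd,v in((0,(.40305,.24993)),(h,q.x[:2])):
    x=np.array([np.cos(hd),np.sin(hd)]);y=np.array([x[1],-x[0]])
    for k in(0,1):A.append([k==0,k==1,x[k],y[k]]);B.append(v[k])
print(np.linalg.lstsq(np.array(A,float),np.array(B),rcond=None)[0])
E
```

```text
[ 0.40563442  0.24388529 -0.38407614] [[ 0.1  0.3]
 [-0.6  0.3]
 [-0.7 -0.6]
 [ 0.8  0.4]
 [ 0.2 -0.6]
 [ 0.4  0.3]]
-0.3860330396847734
-0.3822394048304407
corr [0.41033425 0.23939513] v1 corr [0.4005 0.244 ]
[ 0.40874578  0.2487904  -0.00569578 -0.0011396 ]
```

```bash
python3 - <<'E'
from h import *
from scipy.optimize import least_squares
ci=ctrl.camera_info('scene')
f=lambda u,v:(u/3.7+130-.4,v/3.7+150-.4)
pts=[((33,0,18),f(520,391)),((61,56,40),f(390,361)),((61,-56,40),f(579,298)),((85,56,40),f(378,343)),((85,-56,40),f(556,279)),((55,-28,32),f(545,335)),((-5,-28,32),f(605,393)),((-65,56,18),f(531,553)),((-65,-56,18),f(728,469))]
W=[plane(ci,uv,p[2]/1000) for p,uv in pts]
def r(x):
    c,s=np.cos(x[2]),np.sin(x[2])
    return np.concatenate([[x[0]+(c*p[0]-s*p[1])/1e3-w[0],x[1]+(s*p[0]+c*p[1])/1e3-w[1]] for (p,_),w in zip(pts,W)])
q=least_squares(r,[.41,.24,-.25]);print(q.x,(q.fun*1e3).reshape(-1,2).round(1))
# blocks in scene: far top corners from crop
for n,c4 in {'near':[(226,263),(297,231),(327,244),(262,281)],'far':[(192,208),(258,178),(285,190)]}.items():
    P=np.array([plane(ci,f(*c),.054) for c in c4]);print(n,P.round(4).tolist(),P.mean(0))
# held block
ci=ctrl.camera_info('wrist');s=ctrl.get_state();T=R.from_rotvec(s['tool_rot']).as_matrix()
z=s['position'][2]+.0144
for uv in((196,234),(314,235)):
    p=plane(ci,uv,z);print((T.T@(p-s['position'])).round(4))
E
```

```text
[ 0.4050866   0.2458989  -0.37436333] [[-0.5  2. ]
 [-2.5 -1. ]
 [-1.2  1.6]
 [ 5.3 -2. ]
 [ 1.   0.5]
 [ 2.5 -0.3]
 [-2.4 -0.2]
 [-1.4  0.3]
 [-0.8 -0.8]]
near [[0.5973, 0.2798, 0.054], [0.5912, 0.2317, 0.054], [0.5688, 0.2313, 0.054], [0.5699, 0.2801, 0.054]] [0.58178407 0.25571817 0.054     ]
far [[0.6553, 0.2512, 0.054], [0.6519, 0.2019, 0.054], [0.6292, 0.2023, 0.054]] [0.64547068 0.21848367 0.054     ]
[-0.0267 -0.0213 -0.0144]
[ 0.0277 -0.0208 -0.0144]
```

```bash
python3 -m crank '{"dp":[[-1.8,-2.64,0],[-1.8,-2.64,0],[-1.8,-2.64,0],[-1.78,-2.63,0],[0,0,1.5],[0,0,2],[0,0,1],[0,0,0]],"delta_rot":[[0,0,0.01],[0,0,0],[0,0,0],[0,0,0],[0,0,0],[0,0,0],[0,0,0],[0,0,0]]}'
python3 - <<'E'
from h import *
s=ctrl.get_state();print(s['position'],s['tool_rot'],2*np.arctan2(s['tool_rot'][1],s['tool_rot'][0]),s['ft_force'])
cv2.imwrite(f'pics/wrist6.png',ctrl.get_image('wrist'))
cv2.imwrite(f'pics/scene6.png',cv2.resize(ctrl.get_image('scene')[150:320,150:360],None,fx=3.5,fy=3.5,interpolation=cv2.INTER_CUBIC))
cv2.imwrite(f'pics/side6.png',ctrl.get_image('side'))
E
```

```text
time: 7.65
position: [0.4505, 0.23, 0.0832]
tool_rot: [-2.599, -1.763, 0.005]
ft_force: [-0.5, 0.9, 0.1]
grip_width: 0.645
[0.45050728 0.22999172 0.08323021] [-2.59919387 -1.76339516  0.00454365] -5.0909680329728575 [-0.47347242  0.88498808  0.07331666]
```

View pics/wrist6.png

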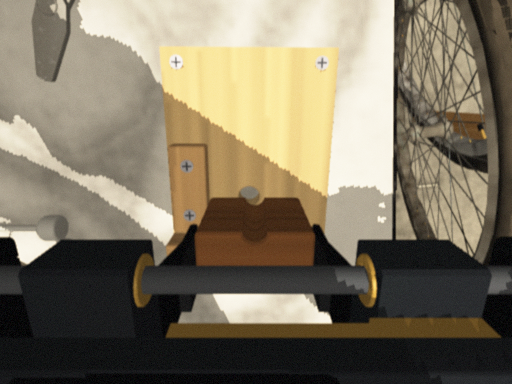

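View pics/scene6.png

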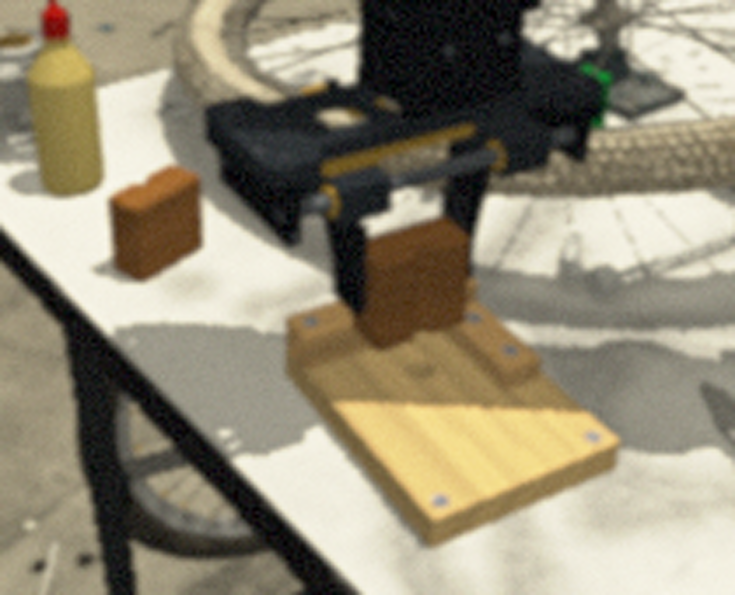

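View pics/side6.png

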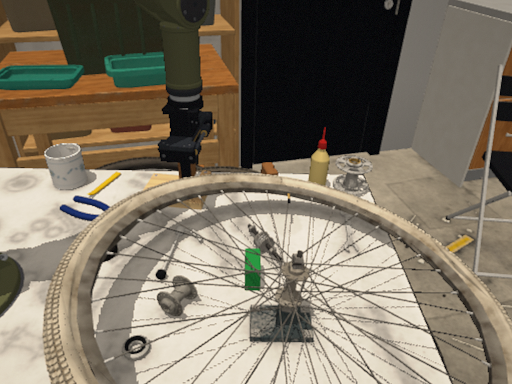

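```bash
python3 - <<'E'
from h import *
im=cv2.imread('pics/wrist6.png')
cv2.imwrite('pics/w6b.png',cv2.resize(im[35:270,145:355],None,fx=2.5,fy=2.5,interpolation=cv2.INTER_CUBIC))
ci=ctrl.camera_info('wrist');s=ctrl.get_state();T=R.from_rotvec(s['tool_rot']).as_matrix()
for n,uv,z in [('cl',(160.5,47.5),.018),('cr',(338.5,48.5),.018),('hole',(249,194),.018),('bedR',(329,195),.018),('stopcorner',(207,145),.032),('stopc2',(208.5,210),.032),('b1',(196,234),.0832+.0144),('b2',(314,235),.0832+.0144)]:
    print(n,(T.T@(plane(ci,uv,z)-s['position'])*1e3).round(1))
E
```

```text
cl [ -59.1 -111.6   67.1]
cr [  53.1 -111.2   67.2]
hole [ -3.7 -15.   67.2]
bedR [ 54.1 -14.3  67.3]
stopcorner [-30.3 -52.3  53.2]
stopc2 [-31.2  -7.9  53.2]
b1 [-27.1 -20.3 -12.4]
b2 [ 28.1 -19.9 -12.4]
```

View pics/w6b.png

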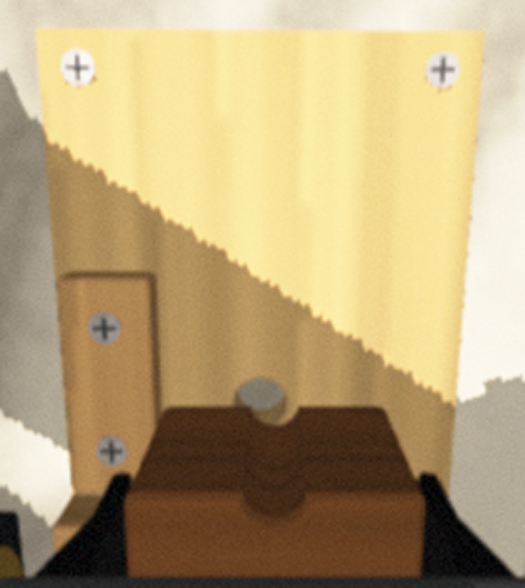

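```bash
python3 -m crank '{"dp":[[0,0,1],[0,0,0.8],[0,0,0.4],[0,0,0.1],[0,0,0.1],[0,0,0.1],[0,0,0],[0,0,0]],"delta_rot":[[0,0,0],[0,0,0],[0,0,0],[0,0,0],[0,0,0],[0,0,0],[0,0,0],[0,0,0]]}'
```

```text
time: 8.6
position: [0.4517, 0.2305, 0.0597]
tool_rot: [2.599, 1.765, 0.001]
ft_force: [0.5, -0.2, -1.7]
grip_width: 0.64
```

```bash
python3 -m crank '{"dp":[[0,0,0.05],[0,0,0.05],[0,0,0.05],[0,0,0.05],[0,0,0],[0,0,0],[0,0,0],[0,0,0]],"delta_rot":[[0,0,0],[0,0,0],[0,0,0],[0,0,0],[0,0,0],[0,0,0],[0,0,0],[0,0,0]]}'
```

```text
time: 9.4
position: [0.4516, 0.2305, 0.0576]
tool_rot: [2.599, 1.765, 0.0]
ft_force: [0.8, 0.6, 0.1]
grip_width: 0.639
```

```bash
python3 -m crank '{"dp":[[0,0,0.05],[0,0.1,0],[0,0.1,0],[0,0.1,0],[0,0.1,0],[0,0.1,0],[0,0,0],[0,0,0]],"delta_rot":[[0,0,0],[0,0,0],[0,0,0],[0,0,0],[0,0,0],[0,0,0],[0,0,0],[0,0,0]]}'
```

```text
time: 10.2
position: [0.4552, 0.2297, 0.0576]
tool_rot: [-2.597, -1.765, 0.001]
ft_force: [-4.8, 1.1, 7.4]
grip_width: 0.639
```

```bash
python3 -m crank '{"dp":[[0,0.1,0],[0,0.1,0],[0,0,0],[0,0,0],[0,0,0],[0,0,0],[0,0,0],[0,0,0]],"delta_rot":[[0,0,0],[0,0,0],[0,0,0],[0,0,0],[0,0,0],[0,0,0],[0,0,0],[0,0,0]]}'
```

```text
time: 11.0
position: [0.4556, 0.2297, 0.0576]
tool_rot: [-2.595, -1.764, 0.005]
ft_force: [-8.3, 1.6, 11.2]
grip_width: 0.64
```

```bash
python3 -m crank '{"dp":[[-0.1,0,0],[-0.1,0,0],[-0.1,0,0],[-0.1,0,0],[0,0,0],[0,0,0],[0,0,0],[0,0,0]],"delta_rot":[[0,0,0],[0,0,0],[0,0,0],[0,0,0],[0,0,0],[0,0,0],[0,0,0],[0,0,0]]}'
python3 - <<'E'
from h import *
cv2.imwrite(f'pics/wrist7.png',cv2.resize(ctrl.get_image('wrist')[35:300,100:400],None,fx=2.2,fy=2.2,interpolation=cv2.INTER_CUBIC))
cv2.imwrite(f'pics/scene7.png',cv2.resize(ctrl.get_image('scene')[200:310,220:340],None,fx=5,fy=5,interpolation=cv2.INTER_CUBIC))
E
```

```text
time: 11.8
position: [0.4552, 0.2286, 0.0576]
tool_rot: [-2.593, -1.765, -0.004]
ft_force: [-5.2, 8.0, 4.6]
grip_width: 0.636
```

View pics/wrist7.png

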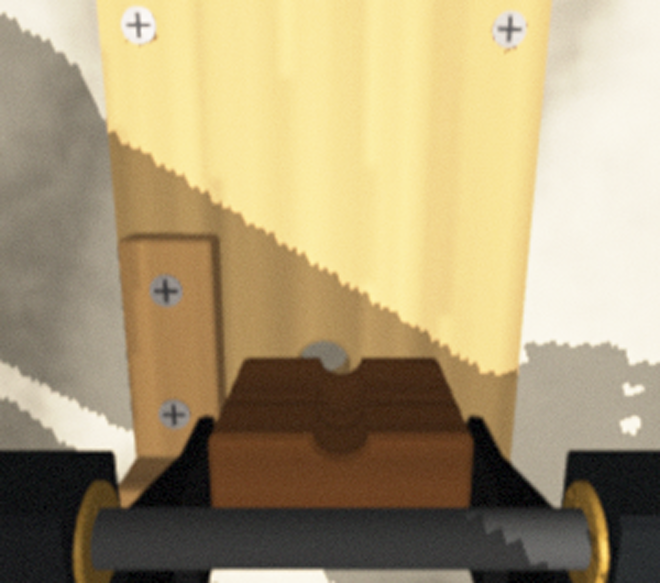

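View pics/scene7.png

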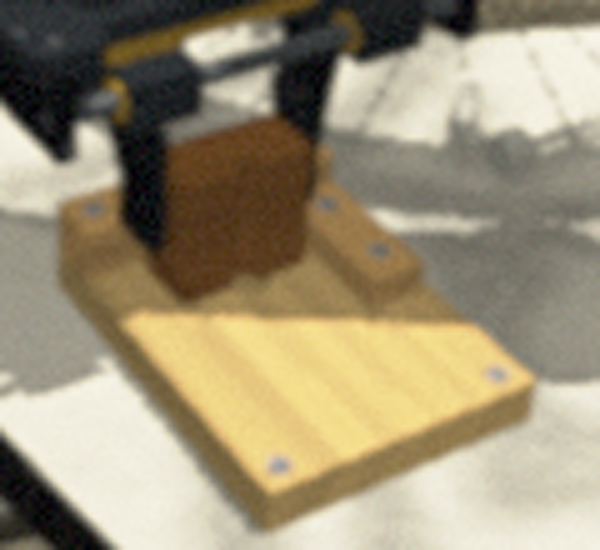

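```bash
python3 -m crank '{"dp":[[0,-0.1,-0.05],[-0.1,0,0],[-0.1,0,0],[-0.1,0,0],[-0.1,0,0],[0,0,0],[0,0,0],[0,0,0]],"delta_rot":[[0,0,0],[0,0,0],[0,0,0],[0,0,0],[0,0,0],[0,0,0],[0,0,0],[0,0,0]]}'
python3 - <<'E'
from h import *
s=ctrl.get_state();print(s['position'])
ci=ctrl.camera_info('wrist');im=ctrl.get_image('wrist');cv2.imwrite('pics/wrist8r.png',im)
cv2.imwrite(f'pics/wrist8.png',cv2.resize(im[35:300,100:400],None,fx=2.2,fy=2.2,interpolation=cv2.INTER_CUBIC))
E
```

```text
time: 12.7
position: [0.4532, 0.2242, 0.0577]
tool_rot: [-2.594, -1.765, -0.003]
ft_force: [-2.8, 7.0, 1.1]
grip_width: 0.642
[0.45320312 0.22416757 0.05765991]
```

View pics/wrist8.png

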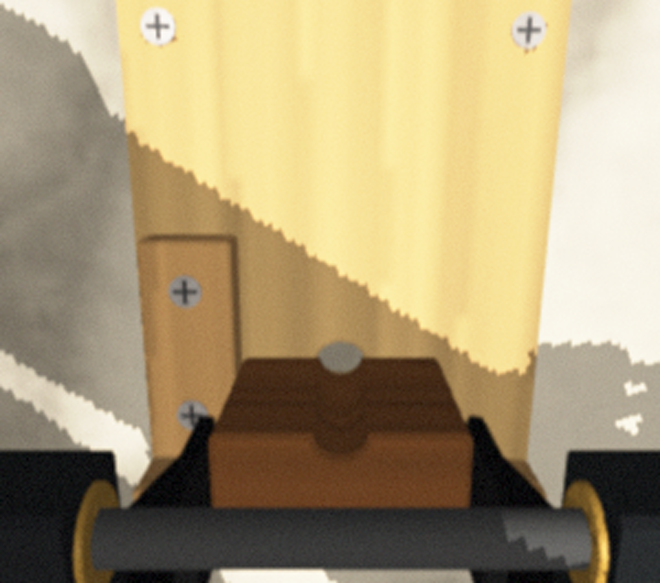

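```bash
python3 -m crank '{"dp":[[0,0.1,0],[0,0.1,0],[0,0.1,0],[0,0.1,0],[0,0,0],[0,0,0],[0,0,0],[0,0,0]],"delta_rot":[[0,0,0],[0,0,0],[0,0,0],[0,0,0],[0,0,0],[0,0,0],[0,0,0],[0,0,0]]}'
python3 - <<'E'
from h import *
s=ctrl.get_state();print(s['position'])
ci=ctrl.camera_info('wrist');im=ctrl.get_image('wrist');cv2.imwrite('pics/wrist9r.png',im)
cv2.imwrite(f'pics/wrist9.png',cv2.resize(im[35:300,100:400],None,fx=2.2,fy=2.2,interpolation=cv2.INTER_CUBIC))
cv2.imwrite(f'pics/scene9.png',cv2.resize(ctrl.get_image('scene')[200:310,220:340],None,fx=5,fy=5,interpolation=cv2.INTER_CUBIC))
E
```

```text
time: 13.55
position: [0.4538, 0.224, 0.0576]
tool_rot: [-2.591, -1.764, 0.004]
ft_force: [-11.0, 8.1, 8.3]
grip_width: 0.639
[0.45378474 0.2240285  0.05761047]
```

View pics/wrist9.png

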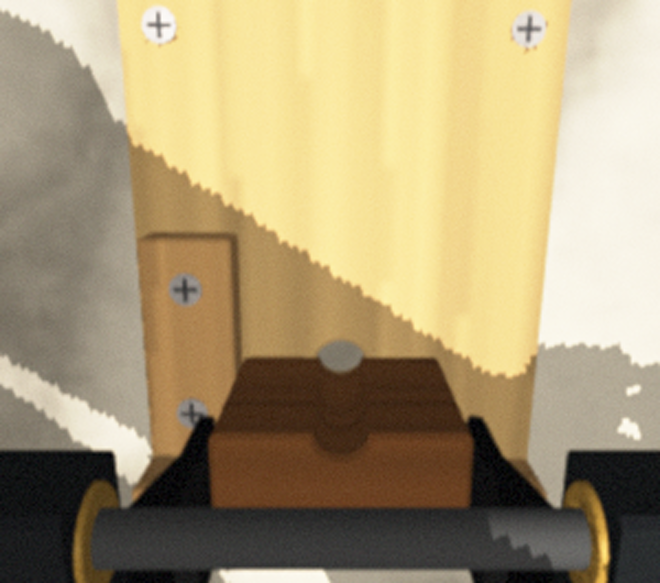

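View pics/scene9.png

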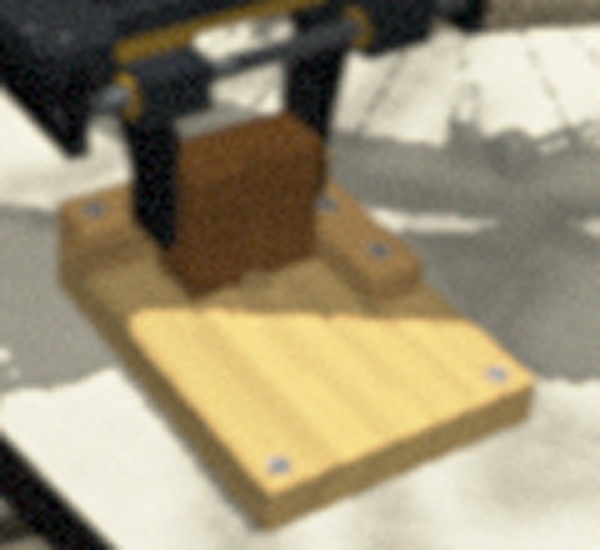

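```bash
python3 -m crank '{"dp":[[0.05,-0.15,-0.05],[0.05,-0.15,0],[0,0,0],[0,0,0],[0,0,0],[0,0,0],[0,0,0],[0,0,0]],"delta_rot":[[0,0,0],[0,0,0],[0,0,0],[0,0,0],[0,0,0],[0,0,0],[0,0,0],[0,0,0]]}' && python3 -m crank '{"dp":[[0,0,0],[0,0,0],[0,0,0],[0,0,0],[0,0,0],[0,0,0],[0,0,0],[0,0,0]],"delta_rot":[[0,0,0],[0,0,0],[0,0,0],[0,0,0],[0,0,0],[0,0,0],[0,0,0],[0,0,0]]}' 7.6
python3 - <<'E'
from h import *
s=ctrl.get_state();print(s['position'])
im=ctrl.get_image('wrist');cv2.imwrite('pics/wrist10r.png',im)
cv2.imwrite(f'pics/wrist10.png',cv2.resize(im[35:300,100:400],None,fx=2.2,fy=2.2,interpolation=cv2.INTER_CUBIC))
E
```

```text
time: 14.45
position: [0.4533, 0.2242, 0.0576]
tool_rot: [-2.594, -1.764, 0.001]
ft_force: [-4.8, 5.0, 0.8]
grip_width: 0.639
time: 15.25
position: [0.4533, 0.2242, 0.0574]
tool_rot: [-2.594, -1.764, 0.001]
ft_force: [-4.6, 5.0, 0.2]
grip_width: 0.873
[0.45325274 0.22415079 0.05740735]
```

View pics/wrist10.png

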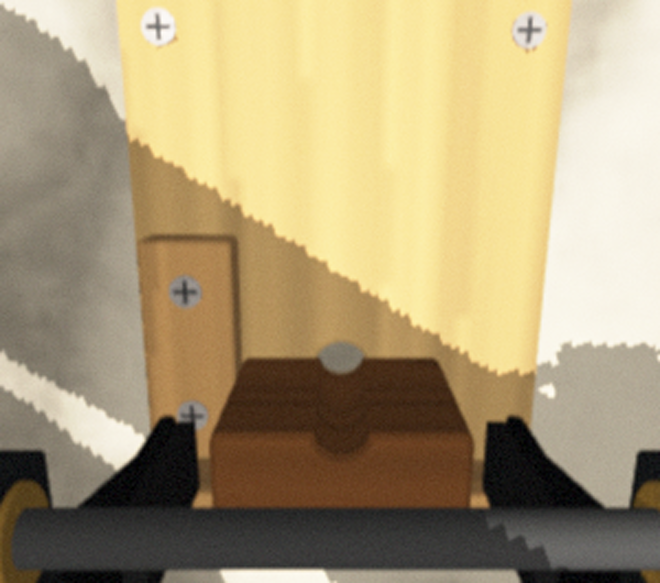

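```bash
python3 -m crank '{"dp":[[0,-0.3,0],[0,-0.3,0],[0,-0.25,-0.1],[0,0,0],[0,0,0],[0,0,0],[0,0,0],[0,0,0]],"delta_rot":[[0,0,0],[0,0,0],[0,0,0],[0,0,0],[0,0,0],[0,0,0],[0,0,0],[0,0,0]]}' && python3 -m crank '{"dp":[[0,0,0],[0,0,0],[0,0,0],[0,0,0],[0,0,0],[0,0,0],[0,0,0],[0,0,0]],"delta_rot":[[0,0,0],[0,0,0],[0,0,0],[0,0,0],[0,0,0],[0,0,0],[0,0,0],[0,0,0]]}' 4.5 30
python3 - <<'E'
from h import *
s=ctrl.get_state();print(s['position'])
im=ctrl.get_image('wrist');cv2.imwrite('pics/wrist11r.png',im)
cv2.imwrite(f'pics/wrist11.png',cv2.resize(im[35:300,100:400],None,fx=2.2,fy=2.2,interpolation=cv2.INTER_CUBIC))
E
```

```text
time: 16.1
position: [0.4477, 0.2244, 0.0591]
tool_rot: [2.599, 1.765, 0.0]
ft_force: [-0.4, 1.0, 0.4]
grip_width: 0.876
time: 16.9
position: [0.4484, 0.2258, 0.0596]
tool_rot: [-2.598, -1.765, -0.005]
ft_force: [1.7, 4.4, -0.5]
grip_width: 0.644
[0.44841804 0.22584089 0.05962373]
```

View pics/wrist11.png

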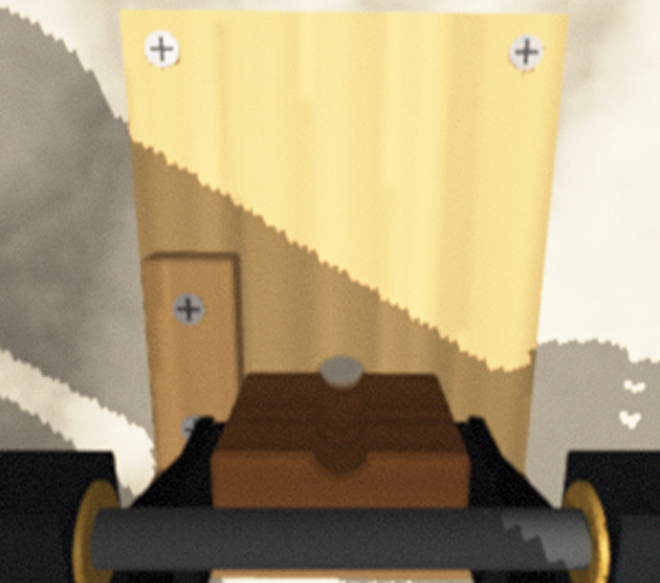

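```bash
python3 -m crank '{"dp":[[0,0.1,0.1],[0,0.1,0.05],[0,0.1,0],[0,0.1,0],[0,0.1,0],[0,0.1,0],[0,0,0],[0,0,0]],"delta_rot":[[0,0,0],[0,0,0],[0,0,0],[0,0,0],[0,0,0],[0,0,0],[0,0,0],[0,0,0]]}' 
python3 - <<'E'
from h import *
s=ctrl.get_state();print(s['position'])
im=ctrl.get_image('wrist');cv2.imwrite('pics/wrist12r.png',im)
cv2.imwrite(f'pics/wrist12.png',cv2.resize(im[35:300,100:400],None,fx=2.2,fy=2.2,interpolation=cv2.INTER_CUBIC))
E
```

```text
time: 17.75
position: [0.4517, 0.2246, 0.0593]
tool_rot: [-2.596, -1.765, 0.001]
ft_force: [-6.7, 5.6, 14.7]
grip_width: 0.642
[0.45169138 0.22461863 0.05931573]
```

View pics/wrist12.png

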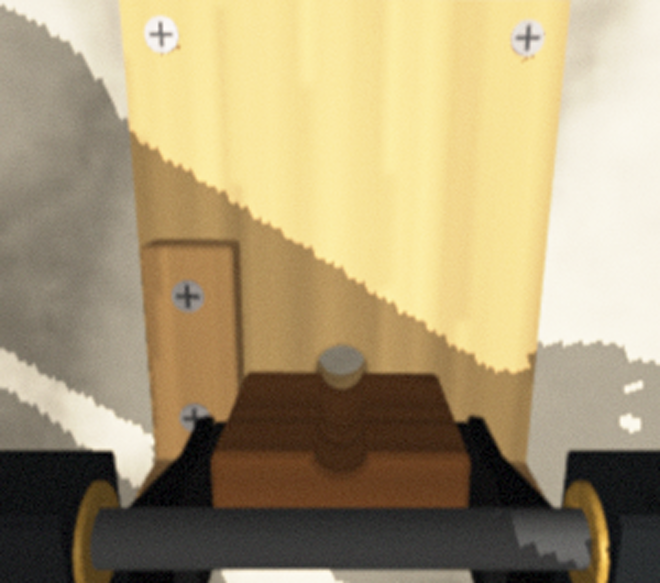

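```bash
python3 -m crank '{"dp":[[0,0.1,-0.1],[0,0.1,-0.05],[0,0.1,0],[0,0,0],[0,0,0],[0,0,0],[0,0,0],[0,0,0]],"delta_rot":[[0,0,0],[0,0,0],[0,0,0],[0,0,0],[0,0,0],[0,0,0],[0,0,0],[0,0,0]]}' 
python3 - <<'E'
from h import *
s=ctrl.get_state();print(s['position'],s['ft_force'])
im=ctrl.get_image('wrist');cv2.imwrite('pics/wrist13r.png',im)
cv2.imwrite(f'pics/wrist13.png',cv2.resize(im[35:300,100:400],None,fx=2.2,fy=2.2,interpolation=cv2.INTER_CUBIC))
cv2.imwrite(f'pics/scene13.png',cv2.resize(ctrl.get_image('scene')[200:310,220:340],None,fx=5,fy=5,interpolation=cv2.INTER_CUBIC))
E
```

```text
time: 18.6
position: [0.4518, 0.2246, 0.0594]
tool_rot: [-2.592, -1.765, 0.007]
ft_force: [-9.5, 7.2, 9.1]
grip_width: 0.642
[0.45181452 0.22458029 0.05935759] [-9.51294553  7.21581292  9.06244768]
```

View pics/wrist13.png

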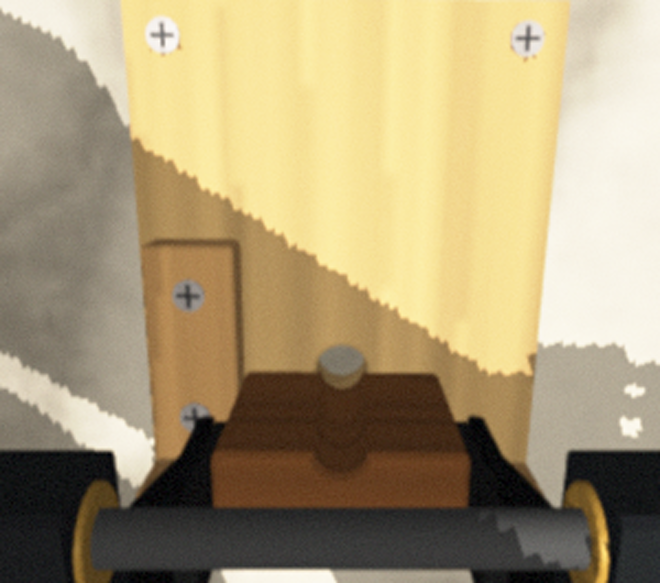

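View pics/scene13.png

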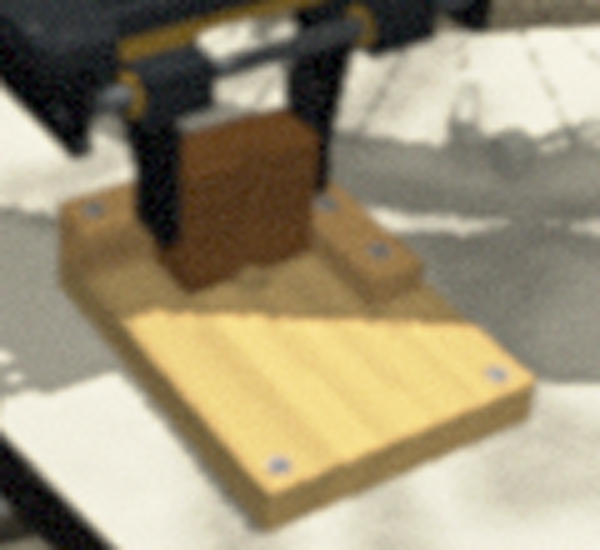

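```bash
python3 -m crank '{"dp":[[0,-0.15,-0.05],[0,-0.15,-0.03],[0,0,0],[0,0,0],[0,0,0],[0,0,0],[0,0,0],[0,0,0]],"delta_rot":[[0,0,0],[0,0,0],[0,0,0],[0,0,0],[0,0,0],[0,0,0],[0,0,0],[0,0,0]]}' && python3 -m crank '{"dp":[[0,0,0],[0,0,0],[0,0,0],[0,0,0],[0,0,0],[0,0,0],[0,0,0],[0,0,0]],"delta_rot":[[0,0,0],[0,0,0],[0,0,0],[0,0,0],[0,0,0],[0,0,0],[0,0,0],[0,0,0]]}' 8
python3 - <<'E'
from h import *
s=ctrl.get_state();print(s['position'])
im=ctrl.get_image('wrist');cv2.imwrite('pics/wrist14r.png',im)
cv2.imwrite(f'pics/wrist14.png',cv2.resize(im[35:300,100:400],None,fx=2.2,fy=2.2,interpolation=cv2.INTER_CUBIC))
E
```

```text
time: 19.5
position: [0.4516, 0.2246, 0.0596]
tool_rot: [-2.595, -1.765, 0.0]
ft_force: [-1.9, 7.2, -1.7]
grip_width: 0.64
time: 20.3
position: [0.4532, 0.2222, 0.0599]
tool_rot: [2.599, 1.765, -0.0]
ft_force: [-0.2, 0.2, -0.0]
grip_width: 0.918
[0.45317697 0.22222506 0.05985906]
```

View pics/wrist14.png

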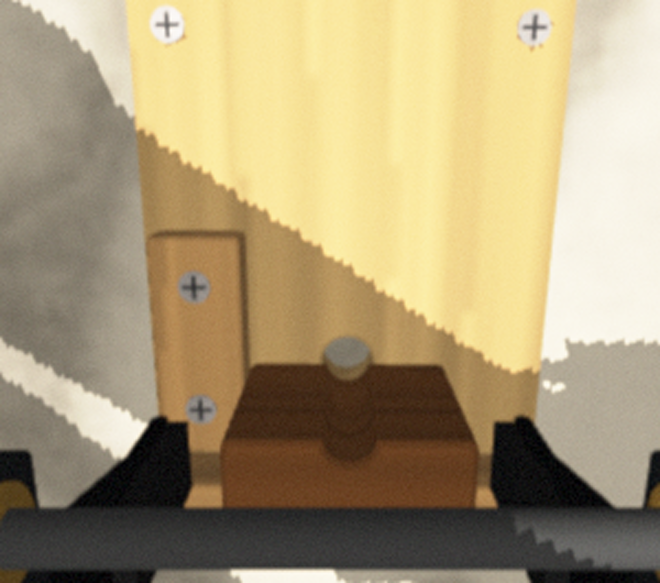

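```bash
python3 -m crank '{"dp":[[0,0,-2],[0,0,-3],[0,0,-3],[0,0,-2],[0,0,0],[0,0,0],[0,0,0],[0,0,0]],"delta_rot":[[0,0,0],[0,0,0],[0,0,0],[0,0,0],[0,0,0],[0,0,0],[0,0,0],[0,0,0]]}'
python3 - <<'E'
from h import *
s=ctrl.get_state();print(s['position'])
ci2=dict(camera_matrix=ctrl.camera_info('wrist')['camera_matrix'],xyz=np.array([0.65825767, 0.26802768, 0.30499559]),orientation=np.array([ 2.10640333, -2.01263215, -0.29930898]))
for uv in [(498,0),(452,60),(428,110),(410,150),(396,190),(386,230)]:
    print([plane(ci2,uv,z)[:2].round(3) for z in (.12,.14,.155)])
im=ctrl.get_image('wrist');cv2.imwrite('pics/wrist15r.png',im)
cv2.imwrite(f'pics/wrist15.png',cv2.resize(im[35:300,100:400],None,fx=2.2,fy=2.2,interpolation=cv2.INTER_CUBIC))
cv2.imwrite(f'pics/scene15.png',cv2.resize(ctrl.get_image('scene')[200:310,220:340],None,fx=5,fy=5,interpolation=cv2.INTER_CUBIC))
E
```

```text
time: 21.15
position: [0.4524, 0.2219, 0.1585]
tool_rot: [-2.598, -1.765, 0.004]
ft_force: [0.4, -0.7, -0.2]
grip_width: 0.917
[0.45237801 0.22189459 0.15846417]
[array([0.714, 0.141]), array([0.708, 0.155]), array([0.703, 0.165])]
[array([0.684, 0.159]), array([0.681, 0.171]), array([0.679, 0.179])]
[array([0.656, 0.166]), array([0.656, 0.177]), array([0.657, 0.186])]
[array([0.632, 0.172]), array([0.635, 0.183]), array([0.637, 0.19 ])]
[array([0.607, 0.176]), array([0.612, 0.186]), array([0.617, 0.194])]
[array([0.579, 0.178]), array([0.588, 0.188]), array([0.594, 0.195])]
```

View pics/wrist15.png

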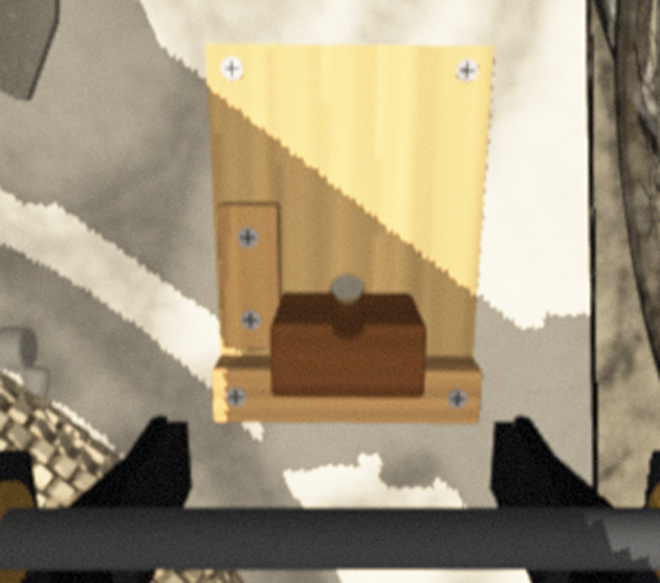

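View pics/scene15.png

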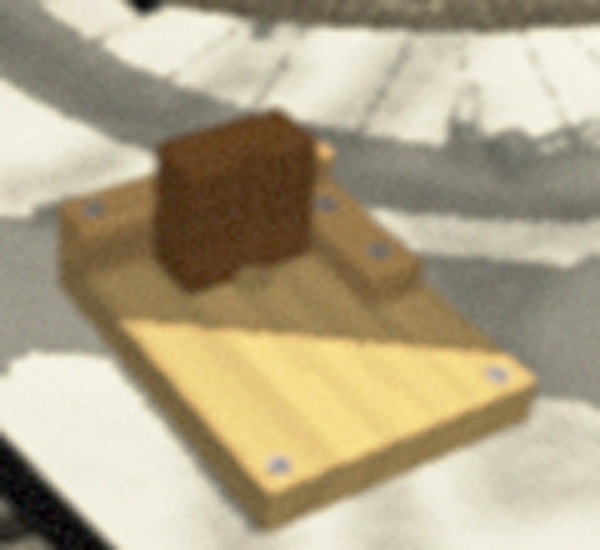

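```bash
python3 - <<'E'
from h import *
cs=ctrl.camera_info('scene');cd=ctrl.camera_info('side')
a=cv2.resize(cv2.imread('pics/scene0.png'),None,fx=3,fy=3,interpolation=cv2.INTER_CUBIC)
b=cv2.resize(cv2.imread('pics/side0.png'),None,fx=3,fy=3,interpolation=cv2.INTER_CUBIC)
for x in (.56,.643,.70):
  for y,z,c in((.152,.08,(255,0,0)),(.14,.13,(0,0,255)),(.15,.10,(0,255,0)),(.13,.16,(255,0,255))):
    for im,ci in((a,cs),(b,cd)):
        u=proj(ci,[x,y,z])*3+1;cv2.circle(im,tuple(int(v) for v in u),4,c,-1)
cv2.imwrite('pics/rimA.png',a[340:800,480:1240]);cv2.imwrite('pics/rimB.png',b[400:800,400:1160])
E
```

```text
(no output)
```

View pics/rimA.png

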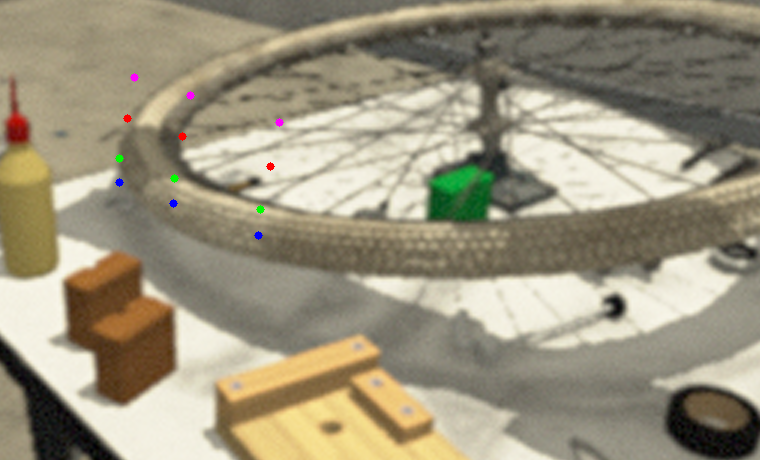

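View pics/rimB.png

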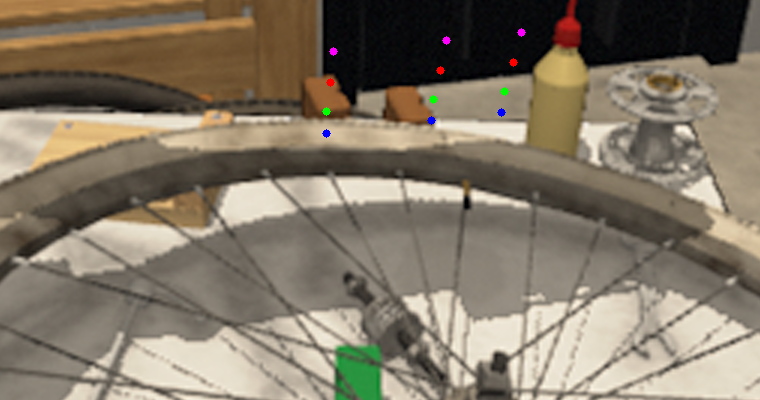

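```bash
python3 -m crank '{"dp":[[1.46,3.5,0],[1.46,3.5,0],[1.46,3.5,0],[1.46,3.5,0],[1.46,3.5,0],[0,0,0],[0,0,0],[0,0,0]],"delta_rot":[[0,0,0],[0,0,0],[0,0,0],[0,0,0],[0,0,0],[0,0,-0.132],[0,0,-0.132],[0,0,-0.132]]}' 8.7
python3 - <<'E'
from h import *
s=ctrl.get_state();print(s['position'],2*np.arctan2(s['tool_rot'][1],s['tool_rot'][0]))
im=ctrl.get_image('wrist');cv2.imwrite('pics/wrist16r.png',im)
E
python3 -m crank '{"dp":[[0,0,0],[0,0,0],[0,0,0],[0,0,0],[0,0,0],[0,0,0],[0,0,0],[0,0,0]],"delta_rot":[[0,0,0],[0,0,0],[0,0,0],[0,0,0],[0,0,0],[0,0,0],[0,0,0],[0,0,0]]}' 
python3 - <<'E'
from h import *
im=ctrl.get_image('wrist');cv2.imwrite('pics/wrist17r.png',im)
E
```

```text
time: 22.05
position: [0.6426, 0.2256, 0.1584]
tool_rot: [-2.194, -2.247, 0.002]
ft_force: [-0.1, 0.3, 0.2]
grip_width: 1.002
[0.6426454  0.22557853 0.15842207] -4.688738295240341
time: 22.9
position: [0.6428, 0.2256, 0.1599]
tool_rot: [2.201, 2.242, 0.0]
ft_force: [0.1, -0.3, 0.1]
grip_width: 0.997
```

View pics/wrist17r.png

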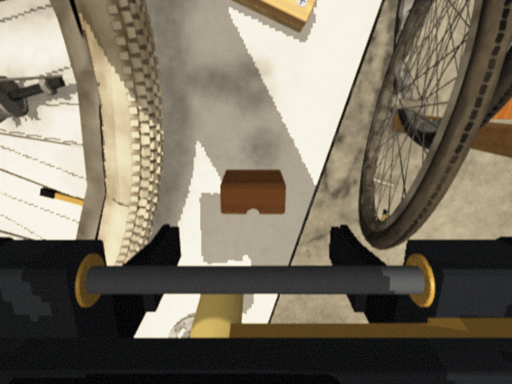

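```bash
python3 - <<'E'
from h import *
s=ctrl.get_state();T=R.from_rotvec(s['tool_rot']).as_matrix();ci=ctrl.camera_info('wrist')
im=cv2.imread('pics/wrist17r.png')
cv2.imwrite('pics/w17.png',cv2.convertScaleAbs(cv2.resize(im[160:225,205:300],None,fx=7,fy=7,interpolation=cv2.INTER_CUBIC),alpha=1.6,beta=20))
for uv in [(221,187),(285.5,187),(285.5,213.5),(221.5,213.5)]:
    p=plane(ci,uv,.054);print(p.round(4),(T.T@(p-s['position'])*1e3).round(1))
for uv in [(161,120),(157,180),(148,220)]:
    print([plane(ci,uv,z)[:2].round(3) for z in (.06,.08,.1)])
E
```

```text
[0.6344 0.1978 0.054 ] [-27.6  -8.9 105.9]
[0.6333 0.2525 0.054 ] [ 27.1  -8.9 105.9]
[0.6573 0.2537 0.054 ] [ 27.8  15.1 105.9]
[0.6584 0.198  0.054 ] [-27.9  15.1 105.9]
[array([0.579, 0.153]), array([0.578, 0.158]), array([0.577, 0.164])]
[array([0.628, 0.146]), array([0.622, 0.152]), array([0.617, 0.159])]
[array([0.663, 0.136]), array([0.655, 0.143]), array([0.647, 0.15 ])]
```

View pics/w17.png

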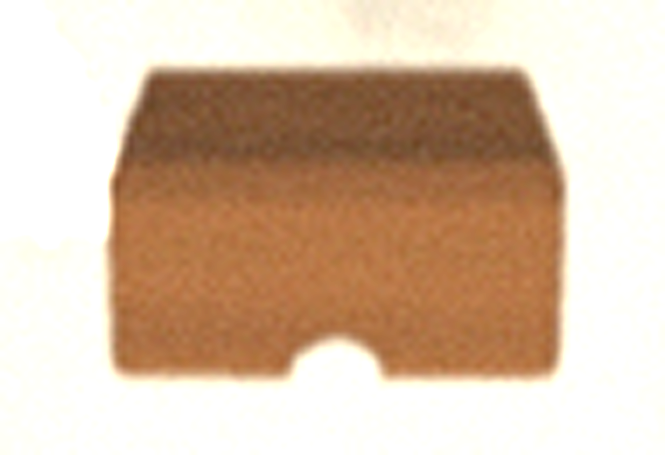

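```bash
python3 -m crank '{"dp":[[0,0.3,2.5],[0,0,2.5],[0,0,2.5],[0,0,1.5],[0,0,1],[0,0,0.5],[0,0,0.5],[0,0,0]],"delta_rot":[[0,0,0],[0,0,0],[0,0,0],[0,0,0],[0,0,0],[0,0,0],[0,0,0],[0,0,0]]}' 
python3 - <<'E'
from h import *
cv2.imwrite(f'pics/wrist18.png',ctrl.get_image('wrist'))
E
```

```text
time: 23.75
position: [0.646, 0.2258, 0.0501]
tool_rot: [2.201, 2.242, 0.001]
ft_force: [-0.1, -0.6, -0.2]
grip_width: 1.001
```

View pics/wrist18.png

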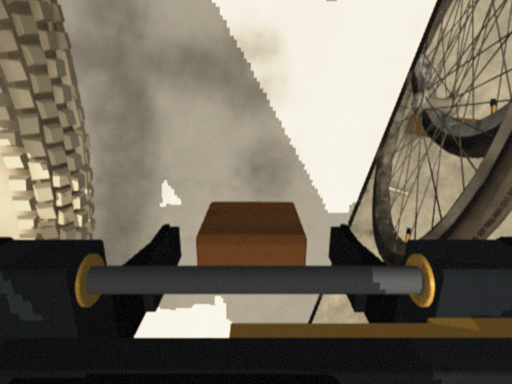

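Clear of the tyre (left edge, col <95) and the block sits between the fingers. Grip and lift.

```bash
python3 -m crank '{"dp":[[0,0,0],[0,0,0],[0,0,0],[0,0,0],[0,0,0],[0,0,0],[0,0,0],[0,0,0]],"delta_rot":[[0,0,0],[0,0,0],[0,0,0],[0,0,0],[0,0,0],[0,0,0],[0,0,0],[0,0,0]]}' 4.5 40 && python3 -m crank '{"dp":[[0,0,-1],[0,0,-2],[0,0,-3],[0,0,-3],[0,0,-1],[0,0,0],[0,0,0],[0,0,0]],"delta_rot":[[0,0,0],[0,0,0],[0,0,0],[0,0,0],[0,0,0],[0,0,0.132],[0,0,0.132],[0,0,0.132]]}'
python3 - <<'E'
from h import *
s=ctrl.get_state();print(s['position'],s['joint_positions'][6],2*np.arctan2(s['tool_rot'][1],s['tool_rot'][0])%(2*np.pi))
cv2.imwrite(f'pics/wrist19.png',ctrl.get_image('wrist'))
E
```

```text
time: 24.6
position: [0.6459, 0.2256, 0.05]
tool_rot: [2.201, 2.242, 0.0]
ft_force: [0.0, -0.3, 1.6]
grip_width: 0.641
time: 25.4
position: [0.6453, 0.2255, 0.1491]
tool_rot: [-2.603, -1.758, 0.002]
ft_force: [-0.1, -0.1, -0.9]
grip_width: 0.642
[0.64528543 0.22553129 0.14911972] 0.6902029457972999 1.1878306858616563
```

View pics/wrist19.png

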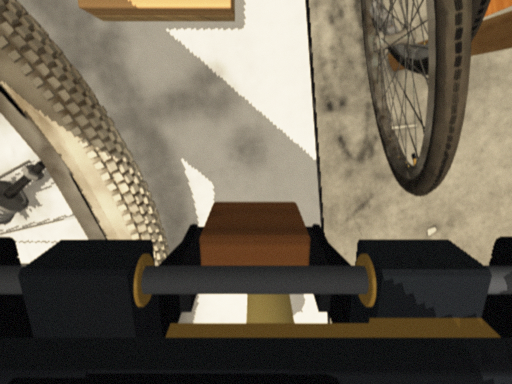

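```bash
python3 -m crank '{"dp":[[-1.14,-3.64,0],[-1.14,-3.64,0],[-1.14,-3.64,0],[-1.14,-3.64,0],[-1.14,-3.64,0],[-1.14,-3.64,0],[0,0,1],[0,0,1]],"delta_rot":[[0,0,0],[0,0,0],[0,0,0],[0,0,0],[0,0,0],[0,0,0],[0,0,0],[0,0,0]]}' 
python3 - <<'E'
from h import *
s=ctrl.get_state();print(s['position'],2*np.arctan2(s['tool_rot'][1],s['tool_rot'][0])%(2*np.pi))
cv2.imwrite(f'pics/wrist20.png',ctrl.get_image('wrist'))
cv2.imwrite(f'pics/scene20.png',cv2.resize(ctrl.get_image('scene')[180:310,200:340],None,fx=5,fy=4.6,interpolation=cv2.INTER_CUBIC))
E
```

```text
time: 26.25
position: [0.4175, 0.2427, 0.1297]
tool_rot: [2.595, 1.768, 0.002]
ft_force: [0.3, -0.6, 0.1]
grip_width: 0.642
[0.41749532 0.24265522 0.12965461] 1.1960793568843313
```

View pics/wrist20.png

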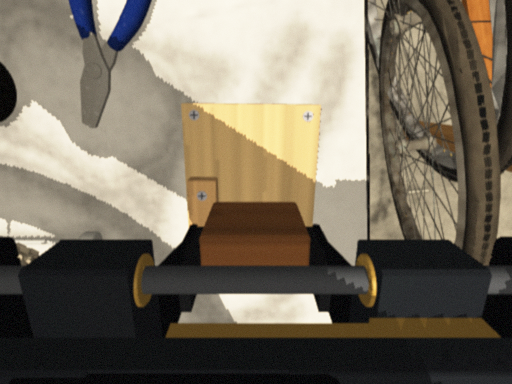

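View pics/scene20.png

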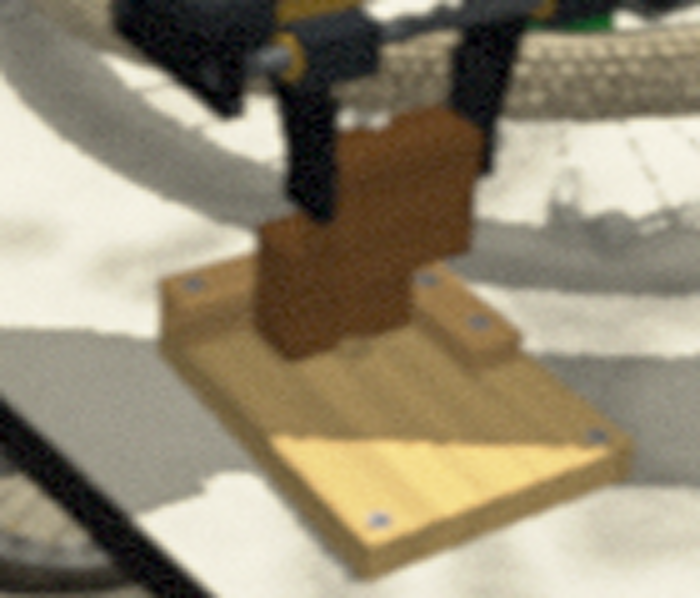

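```bash
python3 - <<'E'
from h import *
ci=ctrl.camera_info('wrist');s=ctrl.get_state();T=R.from_rotvec(s['tool_rot']).as_matrix()
for n,uv,z in [('cl',(181.5,104),.018),('cr',(321.5,104),.018),('stop -5,-28',(217,177.5),.032),('blk l',(202,238),.1297+.004),('blk r',(309,238),.1297+.004)]:
    print(n,(T.T@(plane(ci,uv,z)-s['position'])*1e3).round(1))
E
```

```text
cl [-58.  -76.7 110.4]
cr [ 53.7 -76.8 110.2]
stop -5,-28 [-30.  -19.8  96.2]
blk l [-25.6 -15.   -5.5]
blk r [ 27.2 -15.1  -5.6]
```

```bash
python3 -m crank '{"dp":[[0,0,1.5],[0,0,1.5],[0,0,1.5],[0,0,0.8],[0,0,0.5],[0,0,0.1],[0,0,0],[0,0,0]],"delta_rot":[[0,0,0],[0,0,0],[0,0,0],[0,0,0],[0,0,0],[0,0,0],[0,0,0],[0,0,0]]}' 
python3 -m crank '{"dp":[[0,0,0.05],[0,0,0.05],[0,0,0.05],[0,0,0.05],[0,0,0.05],[0,0,0],[0,0,0],[0,0,0]],"delta_rot":[[0,0,0],[0,0,0],[0,0,0],[0,0,0],[0,0,0],[0,0,0],[0,0,0],[0,0,0]]}' 
python3 - <<'E'
from h import *
s=ctrl.get_state();print(s['position'],s['ft_force'])
im=ctrl.get_image('wrist');cv2.imwrite(f'pics/wrist21.png',cv2.resize(im[35:300,100:400],None,fx=2.2,fy=2.2,interpolation=cv2.INTER_CUBIC))
cv2.imwrite(f'pics/scene21.png',cv2.resize(ctrl.get_image('scene')[180:310,200:340],None,fx=5,fy=4.6,interpolation=cv2.INTER_CUBIC))
E
```

```text
time: 27.15
position: [0.4181, 0.2429, 0.0715]
tool_rot: [2.599, 1.765, 0.002]
ft_force: [-0.7, 0.1, -0.6]
grip_width: 0.637
time: 27.95
position: [0.4176, 0.2426, 0.0684]
tool_rot: [2.599, 1.765, 0.0]
ft_force: [0.7, -0.1, -0.9]
grip_width: 0.638
[0.41757681 0.24263625 0.06836949] [ 0.70455946 -0.07944264 -0.85630699]
```

View pics/wrist21.png

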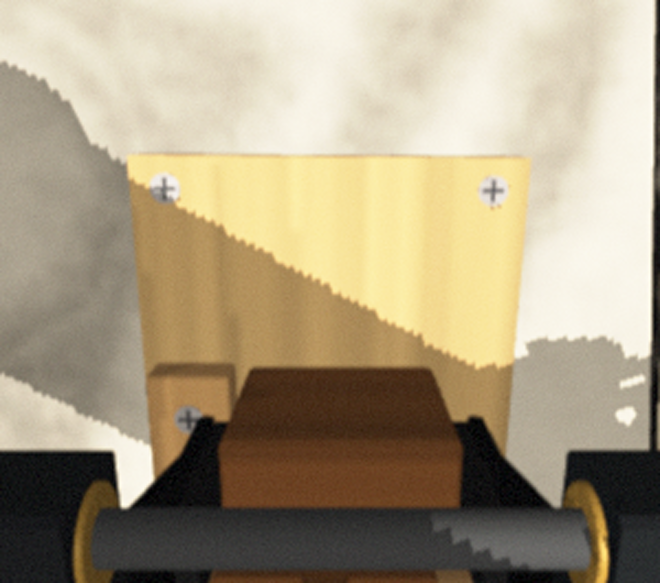

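View pics/scene21.png

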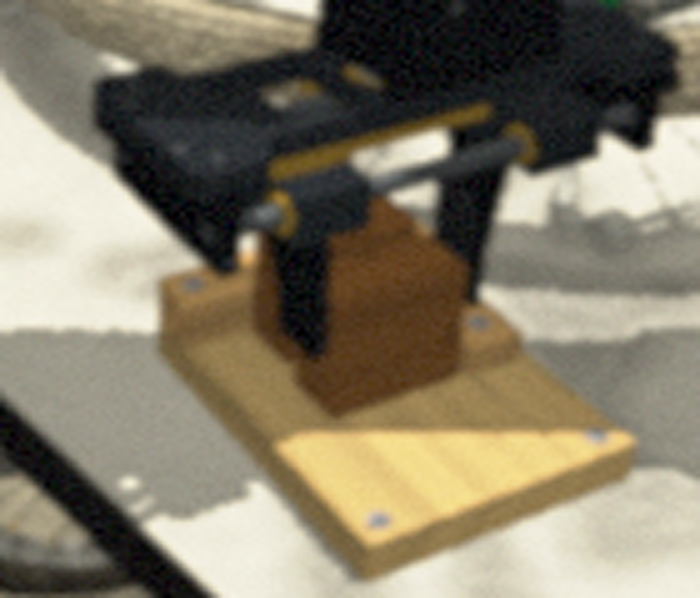

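```bash
python3 -m crank '{"dp":[[-0.1,0,0],[-0.1,0,0],[-0.1,0,0],[-0.1,0,0],[-0.1,0,0],[-0.1,0,0],[0,0,0],[0,0,0]],"delta_rot":[[0,0,0],[0,0,0],[0,0,0],[0,0,0],[0,0,0],[0,0,0],[0,0,0],[0,0,0]]}'
```

```text
time: 28.85
position: [0.4161, 0.239, 0.0689]
tool_rot: [-2.597, -1.765, -0.006]
ft_force: [2.1, 4.4, -3.2]
grip_width: 0.642
```

```bash
python3 -m crank '{"dp":[[0,0.1,0],[0,0.1,0],[0,0.1,0],[0,0.1,0],[0,0.1,0],[0,0.1,0],[0,0,0],[0,0,0]],"delta_rot":[[0,0,0],[0,0,0],[0,0,0],[0,0,0],[0,0,0],[0,0,0],[0,0,0],[0,0,0]]}'
```

```text
time: 29.65
position: [0.4209, 0.2371, 0.0689]
tool_rot: [-2.596, -1.765, -0.004]
ft_force: [0.3, 5.2, -0.9]
grip_width: 0.634
```

```bash
python3 -m crank '{"dp":[[0,0.1,0],[0,0.1,0],[0,0.1,0],[0,0.1,0],[0,0.1,0],[0,0,0],[0,0,0],[0,0,0]],"delta_rot":[[0,0,0],[0,0,0],[0,0,0],[0,0,0],[0,0,0],[0,0,0],[0,0,0],[0,0,0]]}'
python3 - <<'E'
from h import *
s=ctrl.get_state();print(s['position'],s['ft_force'])
cv2.imwrite(f'pics/wrist22.png',ctrl.get_image('wrist'))
cv2.imwrite(f'pics/scene22.png',cv2.resize(ctrl.get_image('scene')[200:300,210:340],None,fx=5.8,fy=5.8,interpolation=cv2.INTER_CUBIC))
E
```

```text
time: 30.45
position: [0.4244, 0.2357, 0.0688]
tool_rot: [-2.595, -1.764, -0.002]
ft_force: [-2.9, 5.7, 0.4]
grip_width: 0.64
[0.42442022 0.23574946 0.06881198] [-2.93238692  5.71039016  0.38882525]
```

View pics/scene22.png

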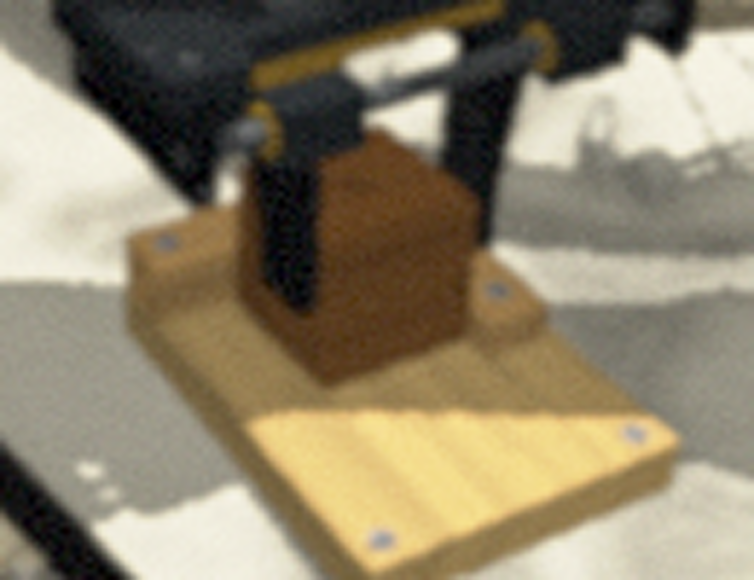

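View pics/wrist22.png

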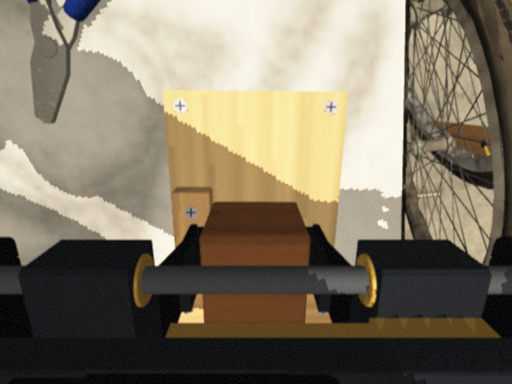

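```bash
python3 -m crank '{"dp":[[0,0,0],[0,0.05,0.05],[0,0.05,0.05],[0,0.05,0.05],[0,0.05,0.05],[0,0,0],[0,0,0],[0,0,0]],"delta_rot":[[0,0,0],[0,0,0],[0,0,0],[0,0,0],[0,0,0],[0,0,0],[0,0,0],[0,0,0]]}' - 60
```

```text
time: 31.35
position: [0.4246, 0.2358, 0.0679]
tool_rot: [-2.594, -1.764, 0.003]
ft_force: [-10.6, 6.8, 13.3]
grip_width: 0.64
```

```bash
python3 - <<'E'
from h import *
s=ctrl.get_state();print(s['position'],s['ft_force'],s['torque']);T=R.from_rotvec(s['tool_rot']).as_matrix();print(T[:,2])
E
```

```text
[0.42461435 0.23577615 0.06791713] [-10.60450242   6.79171973  13.2812491 ] [ 1.33273108  2.27130712 -0.37796515]
[-0.0040685   0.00304952 -0.99998707]
```

```bash
python3 -m crank '{"dp":[[0,0.07,0.04],[0,0.07,0.04],[0,0.06,0],[0,0,0],[0,0,0],[0,0,0],[0,0,0],[0,0,0]],"delta_rot":[[0,0,0],[0,0,0],[0,0,0],[0,0,0],[0,0,0],[0,0,0],[0,0,0],[0,0,0]]}'
python3 - <<'E'
from h import *
s=ctrl.get_state();print(s['position'],s['ft_force'],s['torque']);T=R.from_rotvec(s['tool_rot']).as_matrix();print(T[:,2],np.arctan2(T[1,0],T[0,0]))
cv2.imwrite(f'pics/wrist23.png',ctrl.get_image('wrist'))
cv2.imwrite(f'pics/scene23.png',cv2.resize(ctrl.get_image('scene')[200:300,210:340],None,fx=5.8,fy=5.8,interpolation=cv2.INTER_CUBIC))
cv2.imwrite(f'pics/side23.png',cv2.resize(ctrl.get_image('side')[120:220,100:230],None,fx=5.8,fy=5.8,interpolation=cv2.INTER_CUBIC))
E
```

```text
time: 32.15
position: [0.4247, 0.2358, 0.0679]
tool_rot: [-2.592, -1.764, 0.007]
ft_force: [-17.0, 4.9, 23.6]
grip_width: 0.638
[0.42474998 0.23576102 0.06790475] [-17.03688237   4.85796888  23.632498  ] [ 1.33512803  3.73368597 -0.46430336]
[-0.00713221  0.00277033 -0.99997073] 1.194770383980769
```

View pics/scene23.png

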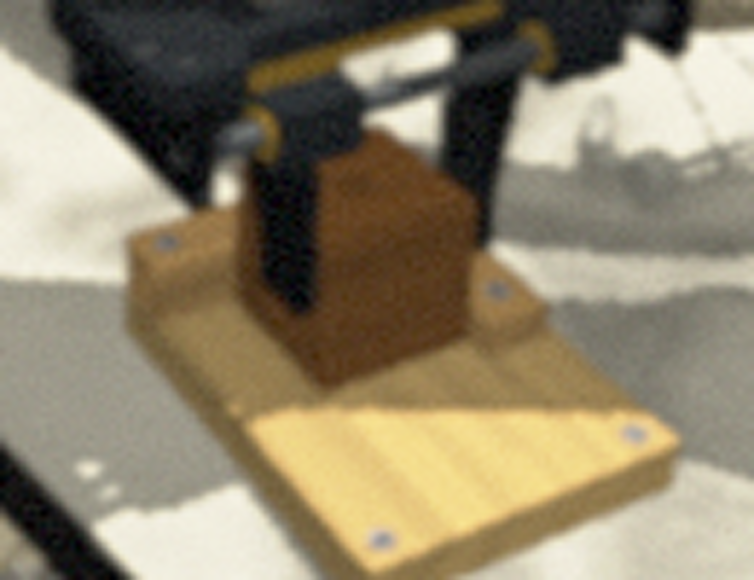

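View pics/side23.png

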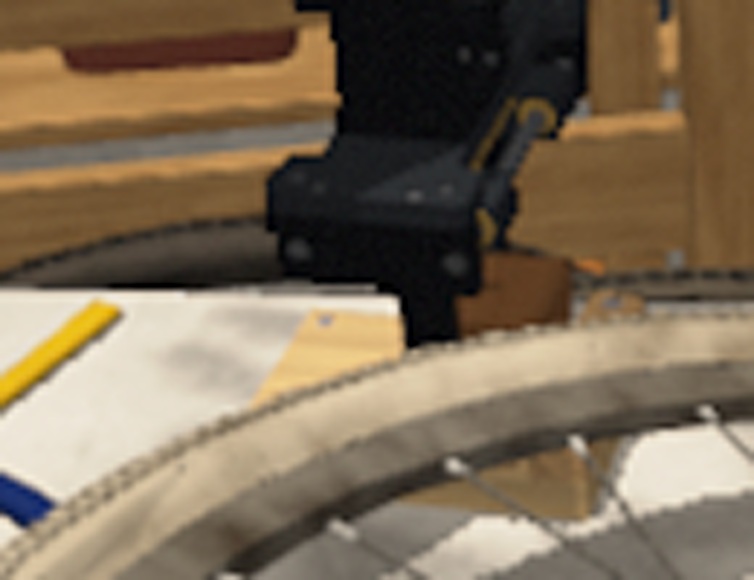

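View pics/wrist23.png

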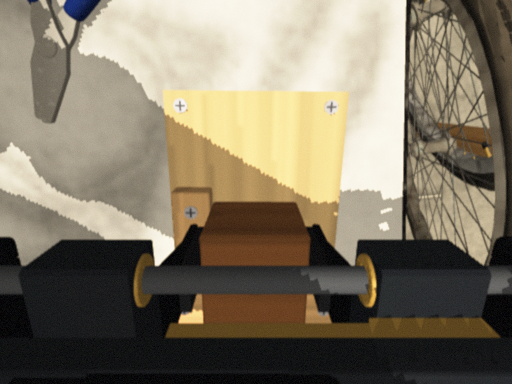

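```bash
python3 -m crank '{"dp":[[-0.1,0,0],[-0.1,0,0],[0,0,0],[0,0,0],[0,0,0],[0,0,0],[0,0,0],[0,0,0]],"delta_rot":[[-0.004,0,0],[-0.004,0,0],[0,0,0],[0,0,0],[0,0,0],[0,0,0],[0,0,0],[0,0,0]]}'
python3 - <<'E'
from h import *
s=ctrl.get_state();print(s['position'],s['ft_force'],s['torque']);T=R.from_rotvec(s['tool_rot']).as_matrix();print(T[:,2],np.arctan2(T[1,0],T[0,0]))
c,q=np.cos(1.194),np.sin(1.194);p=s['position'];f=s['ft_force'];print('tx',p[0]*c+p[1]*q,f[0]*c+f[1]*q,'ty',p[0]*q-p[1]*c,f[0]*q-f[1]*c)
im=cv2.imread('pics/wrist23.png')
cv2.imwrite(f'pics/w24.png',cv2.resize(ctrl.get_image('wrist')[180:340,150:360],None,fx=3.7,fy=3.7,interpolation=cv2.INTER_CUBIC))
E
```

```text
time: 33.1
position: [0.4246, 0.2357, 0.0679]
tool_rot: [-2.596, -1.767, -0.005]
ft_force: [-14.8, 10.5, 20.1]
grip_width: 0.643
[0.42457847 0.23565706 0.06791828] [-14.78185951  10.47869437  20.07170711] [ 2.16690895  3.56807801 -0.43778823]
[ 0.00198419  0.00287879 -0.99999389] 1.1953589466749803
tx 0.37534614620399875 4.3047067104910965 ty 0.30808505168938427 -17.600451886144757
```

View pics/w24.png

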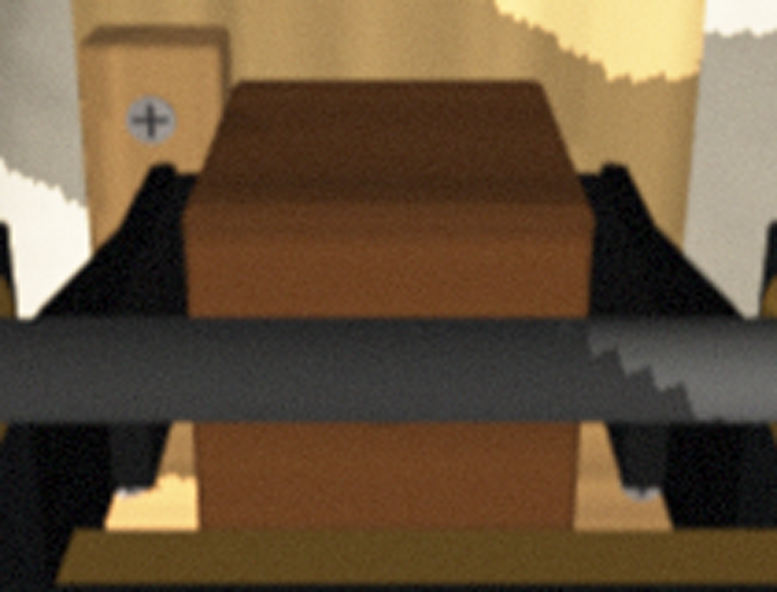

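```bash
python3 -m crank '{"dp":[[0,0,0],[0,0,0],[0,0,0],[0,0,0],[0,0,0],[0,0,0],[0,0,0],[0,0,0]],"delta_rot":[[0,0,0],[0,0,0],[0,0,0],[0,0,0],[0,0,0],[0,0,0],[0,0,0],[0,0,0]]}'
python3 - <<'E'
from h import *
print(ctrl.close_job())
E
```

```text
time: 33.95
position: [0.4246, 0.2357, 0.0679]
tool_rot: [-2.596, -1.767, -0.005]
ft_force: [-14.8, 10.5, 19.4]
grip_width: 0.64
the job is handed in; nothing more can be done
None
```

The pair is standing in the bench hook, grooved faces together and both ends at the stop. I handed the job in at about 34 s while still holding the push. No verdict was reported.

**What I did**
- **Groove directions:** both halves started with their grooves away from the robot, although the text says one faces the robot. I turned the nearer half round and used it as the fence half. The farther half went on the outside.
- **First half:** in the first try the fingers touched the fence before the block did. I let go, re-gripped further back and slightly higher, pushed it home against the fence and stop, and released it.
- **Second half:** I slid it to the stop, then against the first half. I finished with one diagonal push while still gripping it.

**Last checks**
- **Push:** about 17.6 N into the fence, 19–20 N down and 4 N toward the stop, steady over the last 0.8 s.
- **Position:** the gripper was plumb within about 0.004 rad. Its position along the fence matched the first half's within 0.3 mm, and the bed contact height was right.
- **Bottle and wheel:** the arm stayed well away from the bottle, and the measured forces showed no contact with the wheel.

**What I could not confirm**
- A gripper bar hid the joint from the wrist camera, so I did not see the round hole over the bed hole. I inferred it from the contact positions.
- My first overhead view was off by several millimetres from the later ones. Final seating relied on contact forces instead.

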